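# Pin the ring tray to the counter rail

### The job

On this gem stall the red ring tray's steel tongue has slipped along the counter rail, one way or the other, so its bolt hole no longer lines up with the hole in the yellow anchor block underneath. Push the tapered drift (blue handle) down through both holes until its collar meets the tongue, so that it wedges them into line, then pull it out, stand it back in the wooden block and lower the brass bolt fully home through both holes and let go. Feel your way: never press drift or bolt against the tongue or the anchor with more than about 50 N, and leave the ring case, brass pan and stone dish where they are.

Things in the scene. Friction and masses are not known exactly. Their poses are not given: they have to be found in the camera images.
- tongue: Dark steel plate 6 mm thick, 56 mm wide, carrying the red ring tray (22 mm high, 70 mm from the hole to -y) on a fixed rail. Origin: centre of its 20 mm through hole, top face, 66 mm above the table; z up, y along the rail away from the tray. Slides only along its y (20 mm each way), with 6 N friction; stays where left. Lined up, it will have moved 8 to 12 mm to +y or to -y: this is not measured.
- tongue_mark (a point): A mark on the tongue's top, 25 mm to +y of its hole's centre. Beneath the tongue is a fixed yellow anchor block, 60 mm high, with a 20 mm through hole, 8 to 12 mm to +y or -y of the tongue's. A thin tip about 5.5 mm to that side finds both open; on the other side it lands on the block's top, 6 mm down. Going down, the drift's axis must travel on to that side.
- drift_grip (a point): Middle of the drift's blue round handle (20 mm diameter, 50 mm long, upright); z from tip to handle. Below: steel collar 30 mm diameter, 6 thick, underside 31 mm below this point; shank 18.5 mm diameter, 32 long; taper 30 long to a 4 mm tip 93 mm below this point. About 0.16 kg. Starts upright in one socket of the block, collar on its top.
- bolt_grip (a point): On the axis of the brass bolt's round head (20 mm diameter, from 12 mm above to 24 mm below this point); z from tip to head. Flange 30 mm diameter, 3 thick, underside 27 mm below this point; plain 16 mm shank, small chamfer, tip 72 mm below this point. About 0.12 kg; no thread, it drops in. Starts upright in the other socket, flange on the block's top.
- socket_a (a point): Centre of the mouth of one socket (22 mm wide, right through) in the fixed wooden block, 70 x 130 x 70 mm high; on the block's top, 70 mm above the table. The block's y axis runs from socket a to socket b, 80 mm apart. Either tool may start in it.
- socket_b (a point): Centre of the mouth of the other socket of the block, same size and height.
- ring_case: Orange ring case 60 x 60 mm, 45 mm high with its stone, loose; origin under its centre. Leave it.
- brass_pan: Small round brass pan with stones, 96 mm across, 16 mm high, loose; origin under its centre. Leave it.
- stone_dish: White dish of red stones 100 x 130 x 25 mm, loose; origin under its centre. Leave it.
Not all that is in view belongs to the job. What is meant by the part that bears bolt_grip is not pink, and is the larger of those in its own colour.

How it is judged:
By the outcome, as a careful person would: the job done as asked, in the order asked, and still so for the second after the job is handed in, with the robot touching nothing.
It also fails if it takes over 72 s, if anything falls off the work surface, if the arm or the gripper's body presses on something with over 40 N, if the wrist force passes 120 N, or if a joint passes its speed limit or range.

### The arm

A 6-joint arm with a two-finger parallel gripper is mounted at the origin on the work surface. World frame = base frame: x ahead of the robot, y to its left, z up, the work surface at z = 0. Lengths are in m, angles in rad, forces in N, time in s.
With the tool pointing down it reaches from about 0.35 to 0.775 m from the base axis. Payload 7.3 kg.
Tool frame: the origin (TCP) lies on the front face of the gripper's body, between the roots of the fingers; the fingertips stand 66 mm ahead of it and the grasp point (between the pads) lies 47 mm ahead of it; z points along the fingers, y is the direction in which the jaws open and shut (so a half turn about z gives the same grasp; the last joint's range is limited). The gripper opens to 92 mm and grips with 3 to 60 N. Pads are 19 mm wide; open, the fingers measure 130 mm over their backs; the gripper's body (75 mm by 190 mm) begins 47 mm behind the grasp point.
Start: joints at [-1.255, 0.342, 1.524, -0, 1.275, -0.146], TCP at [0.234, -0.47, 0.292] pointing down, gripper open.
Joint ranges: [-2.53, 2.53], [-0.77, 2.02], [0.04, 2.7], [-1, 4.14], [0.28, 2.66], [-3.11, 3.11]. Speed limits (rad/s): [2.57, 2.57, 3.14, 3.14, 3.14, 3.14].

### API

Orientations are given as [roll, pitch, yaw] about the fixed x, y, z axes, in that order (R = Rz(yaw) Ry(pitch) Rx(roll)).
In Python, from cell import observe, read_camera, hand_in, search_frame, tip_of gives the robot as it stands. The module is installed in compiled form; this text tells all that it offers.
- The arm moves only by the tool apply_moves, never from a script. Its argument "motion" is a list of rows, each an object with "offset": the shift along the tool's x, y, z in mm, a list of three; "rotation": the turn, a rotation vector about the tool's x, y, z in rad, a list of three. In form: [{"offset": [x, y, z], "rotation": [rx, ry, rz]}, ...]. A call has 1 to 12 rows; each row shifts and turns the pose as measured when the row begins, along the tool's axes as they then stand; what a row does not reach is not made up. A row lasts 1/12 s, in which the tool goes at most 41.7 mm and 7.16 degrees, less where a joint would pass 70% of its speed; a pose out of reach is approached as far as the arm can. A call with a gripper value outside its range is refused whole. "grip" is the closure, from 0 (fully open) to 1 (shut), set as the call begins (left out, the last holds). The fingers move at their own pace and stop on an object; "grip_force" is the grip in N (left out, the last holds). Time passes only in rows, so rows that do not move let the fingers close. It gives the time, the measured TCP pose, the force and the opening at its end, in the units of the state.
- observe(): the state, without advancing time (a new reading comes with each control period).
- read_camera(name): name is "side" or "top"; returns a dict with "img" (384x512x3 uint8, red, green, blue), "camera_matrix" (3x3 intrinsics, pixels), "R" (3x3) and "t" (3): a world point X has camera coordinates R X + t. Camera axes: x right, y down, z forward; pixel columns grow to the right and rows downward; lengths in m; the calibration is good to about 2 mm. A picture is of the moment at which its call begins. There is no depth.
- hand_in(): hands the job in, once; it reports no verdict.
Trained networks look in a picture, given as the dict that the camera call returned (one of the last four; its "shot" number tells which), for a name from the list of things; names that differ only in an ending like _2 or _b are one class to them, and where a whole thing is asked for, a point or a joint stands for the part that bears it (a point fixed in the world has none). Each returns a list of dicts, best first, with "score" (0 to 1); they miss things now and then, are a little off and sometimes report something else, mostly with a low value. They report only what shows in the picture. A call takes as long as a camera call. They do not tell look-alikes from the thing itself.
- search_frame(query, picture): "location" ([x, y, z] in m, in world coordinates, good to about 4 mm: the middle of the surface that is visible of it).
- tip_of(query, picture): "location" ([x, y, z] in m, in world coordinates, good to about 4 mm: a listed point, or the origin of a listed thing).
The state is a dict: "time": time; "qpos": joint angles; "qvel": joint speeds; "joint_efforts": joint torques, N m; "tool_pos": TCP position; "tool_rot": TCP orientation; "contact_force": force on the tool from outside, world axes, zero at the start; "torque": the same for the moment, N m; "opening": finger opening in m.
Only numpy, scipy, OpenCV 4.12 (cv2) and the standard library are available. Lean on these libraries where they do the work, as an engineer would, in place of code of your own. Each camera call takes 0.05 s, during which the arm holds its last target.

## Working session

There is one attempt and no reset: what is moved stays moved. The work goes in short steps, Python scripts to look and compute and a tool call to move; the robot and the scene stay as the last step left them, time stands still between calls to the robot, and variables do not carry over. Pictures are saved under pics/ and viewed, and the job is handed in when it is done.

Besides the shell and the picture viewer there is one more tool, called after "Emit:" as name(argument=value, ...), one argument or row to a line, values as JSON. apply_moves: Moves the arm, as the interface text tells. Its arguments: {"type":"object","properties":{"motion":{"type":"array"},"grip":{"type":"number"},"grip_force":{"type":"number"}},"required":["motion"]}

```bash
mkdir -p pics; ls; cat > h.py <<'E'
import numpy as np, cv2
from cell import *
def save(p,n,box=None,s=1):
    im=p["img"][:,:,::-1]
    if box: im=im[box[1]:box[3],box[0]:box[2]]
    cv2.imwrite("pics/"+n,cv2.resize(np.ascontiguousarray(im),None,fx=s,fy=s,interpolation=cv2.INTER_CUBIC))
def proj(p,X):
    c=p["R"]@np.array(X)+np.array(p["t"]); u=p["camera_matrix"]@c; return u[:2]/u[2]
def ray(p,uv):
    R=np.array(p["R"]);C=-R.T@np.array(p["t"]);d=R.T@np.linalg.inv(p["camera_matrix"])@[uv[0],uv[1],1];return C,d/np.linalg.norm(d)
def onz(p,uv,z):
    C,d=ray(p,uv);return C+d*(z-C[2])/d[2]
def tri(p,a,q,b):
    A=np.zeros((3,3));v=np.zeros(3)
    for P,u in((p,a),(q,b)):
        C,d=ray(P,u);M=np.eye(3)-np.outer(d,d);A+=M;v+=M@C
    return np.linalg.solve(A,v)
E
cat > a.py <<'E'
from h import *
np.set_printoptions(precision=4,suppress=True)
print(observe())
T=read_camera("top");S=read_camera("side")
save(T,"top0.png",None,1.5);save(S,"side0.png",None,1.5)
for n,p in(("top",T),("side",S)):
    print(n,"cam at",-np.array(p["R"]).T@p["t"])
    for q in["tongue","tongue_mark","drift_grip","bolt_grip","socket_a","socket_b","ring_case","brass_pan","stone_dish"]:
        for r in tip_of(q,p)[:4]: print(q,np.array(r["location"]),round(r["score"],2),proj(p,r["location"]))
E
python3 a.py
```

```text
pics
{'time': 0.0, 'qpos': array([-1.255 ,  0.3428,  1.525 , -0.    ,  1.2754, -0.146 ]), 'qvel': array([ 0.0013, -0.0003,  0.0023,  0.0002, -0.0003, -0.0003]), 'joint_efforts': array([ -0.0023, -43.125 , -24.4226,   0.0717,   0.0559,  -0.0001]), 'tool_pos': array([ 0.2338, -0.4697,  0.2915]), 'tool_rot': array([-3.14  , -0.0002,  0.4618]), 'contact_force': array([-1.0973, -0.556 ,  1.586 ]), 'torque': array([ 0.02  ,  0.0087, -0.0428]), 'opening': 0.0918249416778306}
top cam at [0.4738 0.1471 0.7538]
tongue [ 0.5533 -0.1107  0.0665] 0.75 [397.4311 186.2248]
tongue_mark [ 0.5555 -0.0879  0.064 ] 0.72 [384.5892 185.5723]
drift_grip [0.5434 0.2119 0.1023] 0.66 [222.7322 194.3738]
bolt_grip [0.5008 0.3733 0.0484] 0.68 [142.0173 221.7027]
bolt_grip [0.5237 0.2913 0.0987] 0.56 [178.7723 206.7898]
bolt_grip [0.438  0.297  0.0735] 0.47 [178.8524 254.6158]
bolt_grip [ 0.5563 -0.086   0.0632] 0.31 [383.3977 185.2321]
socket_a [0.5234 0.2932 0.0647] 0.85 [181.7375 208.243 ]
socket_b [0.5234 0.2932 0.0647] 0.85 [181.7375 208.243 ]
ring_case [0.4017 0.0169 0.0011] 0.88 [326.4127 267.3687]
brass_
[... 331 characters left out ...]
ft_grip [0.5449 0.2113 0.1006] 0.72 [249.396  215.0947]
drift_grip [ 0.5505 -0.1076  0.0688] 0.36 [317.121  150.9754]
bolt_grip [0.5307 0.2908 0.0946] 0.85 [230.1212 249.5967]
bolt_grip [0.4374 0.2975 0.0697] 0.82 [280.3457 289.0059]
bolt_grip [0.4957 0.3749 0.0469] 0.52 [217.8967 319.1771]
socket_a [0.5431 0.2129 0.0685] 0.95 [249.6251 229.7294]
socket_a [0.5246 0.2936 0.0701] 0.93 [232.6903 263.0189]
socket_b [0.5431 0.2129 0.0685] 0.95 [249.6251 229.7294]
socket_b [0.5246 0.2936 0.0701] 0.93 [232.6903 263.0189]
ring_case [ 0.3958  0.0148 -0.003 ] 0.83 [358.1138 225.5181]
brass_pan [ 0.7441  0.078  -0.0001] 0.75 [207.6019 186.8858]
stone_dish [0.6986 0.2422 0.0007] 0.64 [175.8164 234.4858]
```

View pics/top0.png

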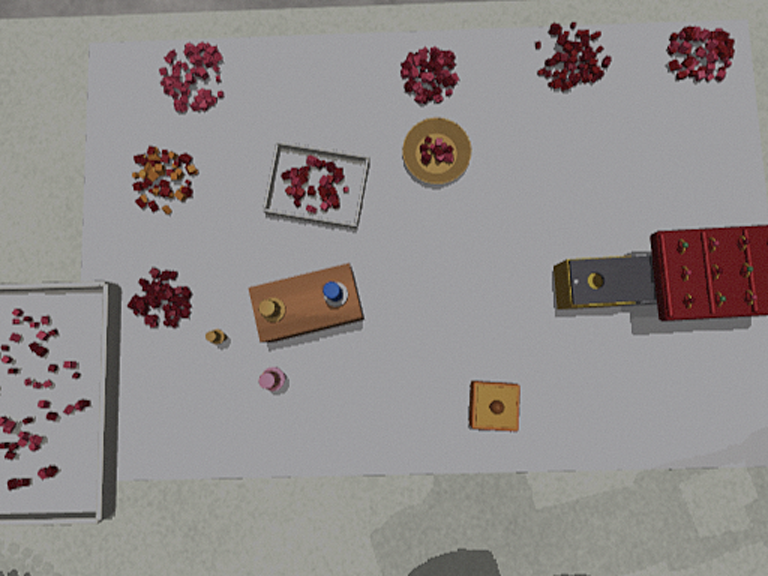

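View pics/side0.png

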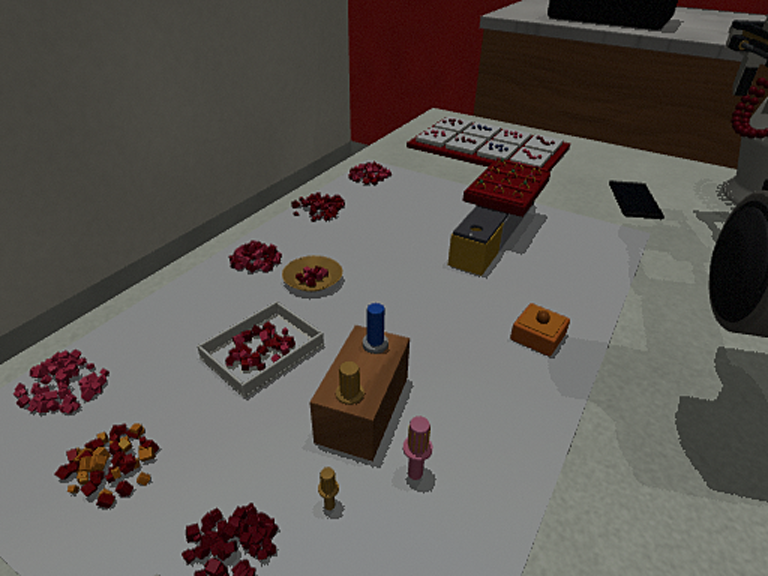

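Bolt candidates in the top picture (1.5x pixels) are:
- brass in the block, (270,308)
- small brass, free-standing, (216,337)
- pink, (271,379)

The one in the block is brass, is the larger of the two brass ones, and stands in a socket, so it fits. I'll check it in an enlarged crop, along with the tongue hole.

```bash
cat > b.py <<'E'
from h import *
T=read_camera("top");S=read_camera("side")
ims=[]
for p,b in((T,(360,160,450,220)),(S,(290,120,380,180)),(T,(130,170,250,270)),(S,(200,190,300,350))):
    c=p["img"][b[1]:b[3],b[0]:b[2],::-1]; ims.append(cv2.resize(np.ascontiguousarray(c),(380,int(380*c.shape[0]/c.shape[1])) if c.shape[0]<=c.shape[1] else (190,300),interpolation=cv2.INTER_CUBIC))
W=np.zeros((600,800,3),np.uint8)
for i,m in enumerate(ims):
    m=m[:300];y=(i//2)*290;x=(i%2)*400;h=min(600-y,m.shape[0]);W[y:y+h,x:x+m.shape[1]]=m[:h]
cv2.imwrite("pics/crops1.png",W)
E
python3 b.py
```

```text
(no output)
```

View pics/crops1.png

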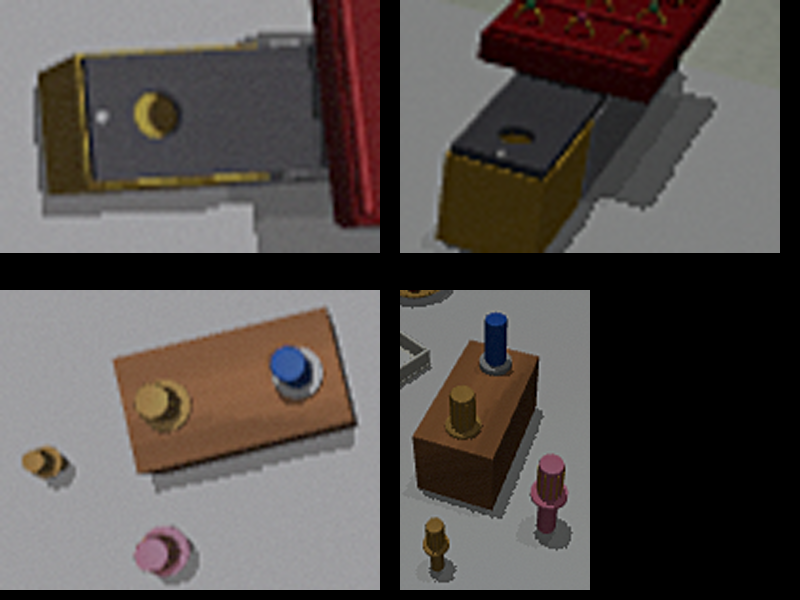

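The crop confirms it: the brass bolt in the block is clearly larger than the loose brass one at (216,337), and the third is pink. In the tongue hole (top crop around 155,115), a lit yellow crescent shows on the left (+y) and the dark anchor hole on the right. So the anchor hole lies to -y, and I'll confirm that by feel. Next I'll fit the shapes for accurate poses.

```bash
cat > c.py <<'E'
from h import *
from scipy.optimize import minimize
np.set_printoptions(precision=4,suppress=True)
th=np.linspace(0,2*np.pi,40)
def sil(p,x,y,r,z0,z1):
    P=np.array([proj(p,[x+r*np.cos(t),y+r*np.sin(t),z]) for z in(z0,z1) for t in th])
    m=np.zeros((384*4,512*4),np.uint8);h=cv2.convexHull(((P+.5)*4).astype(np.float32)).astype(np.int32)
    cv2.fillConvexPoly(m,h,1);return cv2.resize(m.astype(np.float32),(512,384),interpolation=cv2.INTER_AREA)
def fit(ps,ms,x0,r,h):
    def c(v): return sum(np.abs(sil(p,v[0],v[1],r,v[2]-h[0],v[2]+h[1])-m).sum() for p,m in zip(ps,ms))
    o=minimize(c,x0,method="Nelder-Mead",options=dict(initial_simplex=[np.array(x0)+d for d in([0,0,0],[.006,0,0],[0,.006,0],[0,0,.006])],xatol=1e-4,fatol=.1));return o.x,o.fun,sum(m.sum() for m in ms)
def near(m,p,X,R):
    u=proj(p,X).astype(int);k=np.zeros_like(m);cv2.circle(k,(int(u[0]),int(u[1])),R,1,-1);return m*k
def blue(p):
    i=p["img"].astype(int);return ((i[:,:,2]>i[:,:,0]+40)).astype(np.float32)
if __name__=="__main__":
    T=read_camera("top");S=read_camera("side")
    X=[.544,.2115,.101]
    for ps in([T,S],[T],[S]):
        print("drift",fit(ps,[near(blue(p),p,X,45) for p in ps],X,.010,(.025,.025)))
    # hue of bolt and block
    for p,u in((T,(178,206)),(T,(200,210)),(S,(232,250)),(S,(245,265))):
        print(p["img"][u[1],u[0]],cv2.cvtColor(p["img"],cv2.COLOR_RGB2HSV)[u[1],u[0]])
    # tongue mask pixel -> corners
    i=T["img"].astype(int);dark=((i.max(2)<110)&(i.max(2)-i.min(2)<25)).astype(np.uint8)
    print("T row", [tuple(T["img"][190,c]) for c in range(372,440,4)])
    np.save("T.npy",T["img"])
E
python3 c.py
```

```text
drift (array([0.5435, 0.213 , 0.1013]), np.float64(201.6875), np.float32(282.0))
drift (array([ 0.5662,  0.2341, -0.0822]), np.float64(17.0), np.float32(99.0))
drift (array([0.5453, 0.2106, 0.0989]), np.float64(148.5), np.float32(183.0))
[155 129  76] [ 20 130 155]
[129  88  63] [ 11 130 129]
[53 39 15] [ 19 183  53]
[86 56 33] [ 13 157  86]
T row [(np.uint8(58), np.uint8(44), np.uint8(18)), (np.uint8(57), np.uint8(46), np.uint8(20)), (np.uint8(58), np.uint8(46), np.uint8(25)), (np.uint8(67), np.uint8(66), np.uint8(72)), (np.uint8(71), np.uint8(71), np.uint8(74)), (np.uint8(75), np.uint8(71), np.uint8(71)), (np.uint8(119), np.uint8(97), np.uint8(46)), (np.uint8(46), np.uint8(38), np.uint8(16)), (np.uint8(75), np.uint8(74), np.uint8(77)), (np.uint8(67), np.uint8(68), np.uint8(72)), (np.uint8(70), np.uint8(71), np.uint8(72)), (np.uint8(69), np.uint8(67), np.uint8(71)), (np.uint8(67), np.uint8(68), np.uint8(71)), (np.uint8(73), np.uint8(70), np.uint8(75)), (np.uint8(71), np.uint8(72), np.uint8(76)), (np.uint8(70), np.uint8(69), np.uint8(72)), (np.uint8(39), np.uint8(40), np.uint8(43))]
```

```bash
cat > d.py <<'E'
from c import *
T=read_camera("top");S=read_camera("side")
def hsvm(p,lo,hi): return (cv2.inRange(cv2.cvtColor(p["img"],cv2.COLOR_RGB2HSV),lo,hi)>0).astype(np.float32)
bl=lambda p:hsvm(p,(100,100,15),(130,255,255))
br=lambda p:hsvm(p,(16,90,15),(30,255,255))
X=[.544,.2115,.101]
for ps in([T,S],[T],[S]): print("drift",fit(ps,[near(bl(p),p,X,45) for p in ps],X,.010,(.025,.025)))
# bolt: head + flange silhouette
X=[.526,.291,.097]
import c as C
def fit2(ps,ms,x0):
    def f(v): return sum(np.abs(np.maximum(sil(p,v[0],v[1],.010,v[2]-.024,v[2]+.012),sil(p,v[0],v[1],.015,v[2]-.027,v[2]-.024))-m).sum() for p,m in zip(ps,ms))
    o=minimize(f,x0,method="Nelder-Mead",options=dict(initial_simplex=[np.array(x0)+d for d in([0,0,0],[.006,0,0],[0,.006,0],[0,0,.006])],xatol=1e-4,fatol=.1));return o.x,o.fun,sum(m.sum() for m in ms)
for ps in([T,S],[T],[S]): print("bolt",fit2(ps,[near(br(p),p,X,28) for p in ps],X))
# tongue hole: brownish (saturated) inside grey plate
for n,p in(("T",T),("S",S)):
    X=[.553,-.110,.066]
    h=near(hsvm(p,(12,70,0),(35,255,255)),p,X,9)
    q=cv2.findNonZero(h.astype(np.uint8)).reshape(-1,2)
    W=np.array([onz(p,u,.066) for u in q]);print(n,"hole mean",W.mean(0),"min",W.min(0),"max",W.max(0),len(q))
    # bright part
    V=p["img"].max(2)
    b=np.array([onz(p,u,.060) for u in q if V[u[1],u[0]]>85]);print("bright",len(b),b.mean(0) if len(b) else "")
    w=near((p["img"].min(2)>115).astype(np.float32),p,[.555,-.085,.066],8)
    q=cv2.findNonZero(w.astype(np.uint8));print("mark",[onz(p,u,.066) for u in [q.reshape(-1,2).mean(0)]] if q is not None else None)
    m=near(((p["img"].max(2)<100)&(p["img"].max(2)>50)&(np.ptp(p["img"].astype(int),axis=2)<18)).astype(np.float32),p,[.555,-.105,.066],40)
    cv2.imwrite("pics/m%s.png"%n,cv2.resize((m*255).astype(np.uint8)[110:240,290:460],None,fx=4,fy=4,interpolation=0))
E
python3 d.py; python3 -c "
import cv2,numpy as np
a=cv2.imread('pics/mT.png');b=cv2.imread('pics/mS.png');cv2.imwrite('pics/mm.png',cv2.resize(np.hstack([a,b]),(800,306)))"
```

```text
drift (array([0.5432, 0.2126, 0.1003]), np.float64(64.875), np.float32(420.0))
drift (array([0.5434, 0.2133, 0.1034]), np.float64(29.8125), np.float32(120.0))
drift (array([0.5429, 0.2131, 0.1014]), np.float64(35.5), np.float32(300.0))
bolt (array([0.5261, 0.2913, 0.0962]), np.float64(60.75), np.float32(650.0))
bolt (array([0.5265, 0.2911, 0.0994]), np.float64(23.3125), np.float32(230.0))
bolt (array([0.5249, 0.2927, 0.098 ]), np.float64(32.5), np.float32(420.0))
T hole mean [ 0.5521 -0.1088  0.066 ] min [ 0.5425 -0.1176  0.066 ] max [ 0.5615 -0.1005  0.066 ] 88
bright 40 [ 0.5527 -0.1069  0.06  ]
mark [array([ 0.5526, -0.0854,  0.066 ])]
S hole mean [ 0.5493 -0.1002  0.066 ] min [ 0.5379 -0.1115  0.066 ] max [ 0.5586 -0.0712  0.066 ] 19
bright 0 
mark [array([ 0.5511, -0.085 ,  0.066 ])]
```

View pics/mm.png

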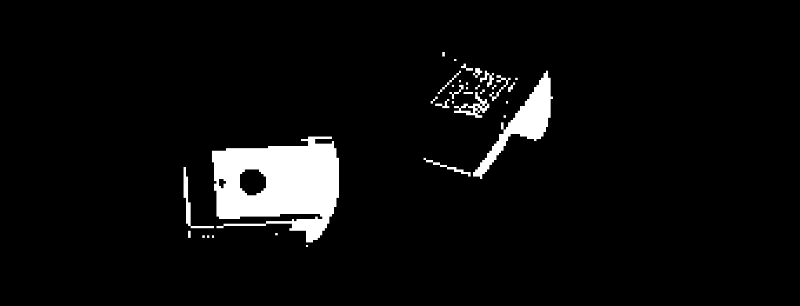

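```bash
cat > e.py <<'E'
from h import *
np.set_printoptions(precision=4,suppress=True)
T=read_camera("top");S=read_camera("side")
p=T
i=p["img"].astype(int)
g=((i.max(2)<95)&(i.max(2)>50)&(np.ptp(i,axis=2)<18)).astype(np.uint8)
sub=g[150:215,370:440]
n,l,st,ce=cv2.connectedComponentsWithStats(1-sub,connectivity=4)
for k in range(1,n):
    if 30<st[k,4]<200: 
        u=ce[k]+[370,150];print("top hole",u,st[k],onz(p,u,.066))
# plate edges: per column first & last
for nm,pick in(("lo",0),("hi",-1)):
    pts=[]
    for c in range(386,430):
        r=np.where(g[165:207,c])[0]+165
        # longest run
        s=np.split(r,np.where(np.diff(r)>14)[0]+1); s=max(s,key=len)
        pts.append(onz(p,(c,s[0]-.5 if pick==0 else s[-1]+.5),.066)[:2])
    pts=np.array(pts);v=cv2.fitLine(pts.astype(np.float32),cv2.DIST_HUBER,0,.001,.001).ravel();print(nm,v,"angle from y",np.degrees(np.arctan2(v[0]*np.sign(v[1]),abs(v[1]))),pts[::8].tolist()[:3])
s=S["img"][135:170,295:345];print(s.max(2)[::2,::2])
def c(p,b,n):
    m=np.ascontiguousarray(p["img"][b[1]:b[3],b[0]:b[2],::-1]);m=cv2.convertScaleAbs(m,alpha=2.);cv2.imwrite("pics/"+n,cv2.resize(m,None,fx=12,fy=12,interpolation=cv2.INTER_NEAREST))
c(S,(295,130,350,175),"sidehole.png")
E
python3 e.py
```

```text
top hole [396.8586 186.8283] [22 32 11 11 99] [ 0.5523 -0.1098  0.066 ]
lo [ 0.1251 -0.9921  0.5811 -0.1267] angle from y -7.188177 [[0.5798337636632784, -0.09146783585328566], [0.5793960944532301, -0.10632611258179203], [0.578958830785903, -0.12117062168434323]]
hi [ 0.0639  0.998   0.5167 -0.1281] angle from y 3.6636288 [[0.5179940228496936, -0.08735821942175848], [0.5175891046824374, -0.10206989129541813], [0.5246065380726023, -0.11729702026981986]]
[[130 129 130 130 130 129 133 134 141  71  10  20  28  23  28  28  29  28
   26  30  32  34  52  57  28]
 [131 131 130 129 131 130 132 131 133 133 143  73  16  16  29  32  30  30
   25  30  29  28  25  29  33]
 [131 131 131 130 131 129 130 130 132 133 104  44  53  49  52  20  20  18
   28  27  27  23  29  24  29]
 [131 133 131 132 131 130 131 131 135 103  44  49  49  52  49  50  53  49
   48  20  20  24  27  28  28]
 [130 130 131 130 132 131 130 133 101  44  48  51  51  49  49  47  50  50
   50  51  52  35  61  46  33]
 [130 131 131 131 129 131 132 122  45  48  49  50  49  49  50  51  51  49
   49  48  55  45  44  43  42]
 [131 129 130
[... 547 characters left out ...]
21  57  52  52  51  52  52  53  15  70
   50  51  42  42  38  69  66]
 [132 131 144  51  57  56  59  54  93  23  14  20  33  46  55  21 110  46
   50  51  42  41  66  68  66]
 [131 130 146  51  56  55  56  57  55  60  64  77  39  14  19  79  48  51
   52  51  40  58  67  67  64]
 [132 131 151  54  56  56  58  58  59  56  55  58  56  62  52  49  50  50
   54  54  45  68  64  63  76]
 [132 131 120  52  55  56  56  58  55  57  55  58  53  55  58  51  50  52
   51  47  66  64  63  64  77]
 [131 131  96  52  58  57  56  58  56  55  55  56  57  55  55  50  51  51
   50  67  61 122 121  69  70]
 [132 133  72  56  56  55  54  56  57  56  57  55  57  58  51  51  49  49
   62  78  66 132 131 134 136]]
```

View pics/sidehole.png

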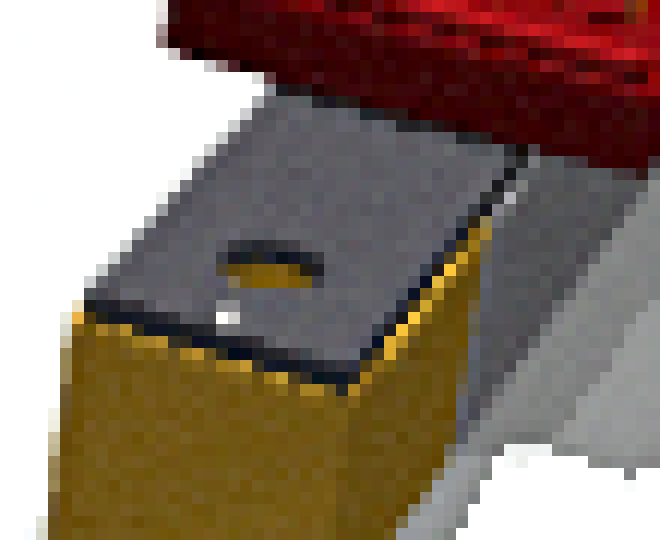

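Emit:
apply_moves(
  motion=[
    {"offset":[0,0,0],"rotation":[0,0,0.1]},
    {"offset":[0,0,0],"rotation":[0,0,0.1]},
    {"offset":[0,0,0],"rotation":[0,0,0.1]},
    {"offset":[0,0,0],"rotation":[0,0,0.1]},
    {"offset":[0,0,0],"rotation":[0,0,0.09]},
  ],
  grip=0.45,
)

```text
time: 1.82
tool_pos: [0.2339, -0.47, 0.2922]
tool_rot: [-3.142, 0.0, -0.048]
contact_force: [0.8, -0.6, -0.6]
opening: 0.0631
```

```bash
cat > w.py <<'E'
# usage: w.py x y z yaw nrows (TCP target)
import sys
from h import *
from scipy.spatial.transform import Rotation as Ro
np.set_printoptions(precision=2,suppress=True)
o=observe();R=Ro.from_euler("xyz",o["tool_rot"])
x,y,z,yaw=map(float,sys.argv[1:5])
G=Ro.from_euler("xyz",[np.pi,0,yaw])
d=R.inv().apply(np.array([x,y,z])-o["tool_pos"])*1000
print("t",round(o["time"],2),"pos",o["tool_pos"]*1000,"rot",np.round(o["tool_rot"],4),"F",o["contact_force"],"M",np.round(o["torque"],3),"op",round(o["opening"]*1000,1))
print("need off",d,"rot",np.round((R.inv()*G).as_rotvec(),4),"rows>=",np.linalg.norm(d)/41.7)
E
python3 w.py 0.5432 0.2128 0.22 -0.0285
python3 -c "
from h import *
S=read_camera('side');print(onz(S,(317.0,151.6),.066),onz(S,(318,152),.066),proj(S,[.5523,-.1098,.066]))"
```

```text
t 1.82 pos [ 233.95 -469.97  292.23] rot [-3.14  0.   -0.05] F [ 0.76 -0.63 -0.62] M [ 0.03  0.03 -0.03] op 63.1
need off [ 276.48 -696.68   72.23] rot [-0.    0.   -0.02] rows>= 18.057833883503207
[ 0.5511681  -0.10933128  0.066     ] [ 0.54837639 -0.10887774  0.066     ] [316.64193678 151.38787634]
```

Emit:
apply_moves(
  motion=[
    {"offset":[15,-38,0],"rotation":[0,0,-0.02]},
    {"offset":[15,-38,0],"rotation":[0,0,0]},
    {"offset":[15,-38,0],"rotation":[0,0,0]},
    {"offset":[15,-38,0],"rotation":[0,0,0]},
    {"offset":[15,-38,0],"rotation":[0,0,0]},
    {"offset":[15,-38,0],"rotation":[0,0,0]},
    {"offset":[15,-38,0],"rotation":[0,0,0]},
    {"offset":[15,-38,0],"rotation":[0,0,0]},
    {"offset":[15,-38,0],"rotation":[0,0,0]},
    {"offset":[15,-38,0],"rotation":[0,0,0]},
    {"offset":[15,-38,0],"rotation":[0,0,0]},
    {"offset":[15,-38,0],"rotation":[0,0,0]},
  ],
)

```text
time: 2.87
tool_pos: [0.4263, -0.0138, 0.2914]
tool_rot: [3.136, -0.005, -0.019]
contact_force: [0.7, -0.5, 0.6]
opening: 0.0504
```

```bash
python3 w.py 0.5432 0.2128 0.22 -0.0285
```

```text
t 2.87 pos [426.33 -13.81 291.36] rot [ 3.14 -0.01 -0.02] F [ 0.73 -0.48  0.64] M [-0.01  0.05 -0.03] op 50.4
need off [ 112.27 -229.15   70.65] rot [ 0.01 -0.01  0.01] rows>= 6.349467635603788
```

Emit:
apply_moves(
  motion=[
    {"offset":[16,-33,8],"rotation":[0.006,-0.005,0.01]},
    {"offset":[16,-33,10],"rotation":[0,0,0]},
    {"offset":[16,-33,10],"rotation":[0,0,0]},
    {"offset":[16,-33,10],"rotation":[0,0,0]},
    {"offset":[16,-33,10],"rotation":[0,0,0]},
    {"offset":[16,-33,10],"rotation":[0,0,0]},
    {"offset":[12,-25,8],"rotation":[0,0,0]},
    {"offset":[0,0,0],"rotation":[0,0,0]},
  ],
)

```text
time: 3.53
tool_pos: [0.5439, 0.2273, 0.2238]
tool_rot: [-3.14, -0.008, -0.001]
contact_force: [-1.4, -0.6, 0.6]
opening: 0.0504
```

```bash
python3 w.py 0.5432 0.2128 0.151 -0.0285
```

```text
t 3.53 pos [543.89 227.31 223.84] rot [-3.14 -0.01 -0.  ] F [-1.38 -0.57  0.55] M [-0.01  0.07 -0.03] op 50.4
need off [-1.26 14.63 72.81] rot [-0.   -0.01  0.03] rows>= 1.7812381144941356
```

Emit:
apply_moves(
  motion=[
    {"offset":[-1.3,14.6,10],"rotation":[0,-0.007,0.025]},
    {"offset":[0,0,0],"rotation":[0,0,0]},
  ],
)

```text
time: 3.7
tool_pos: [0.5422, 0.2136, 0.2119]
tool_rot: [-3.141, 0.001, -0.02]
contact_force: [-0.1, -1.0, -0.7]
opening: 0.0502
```

```bash
python3 w.py 0.5432 0.2128 0.150 -0.0285
```

```text
t 3.7 pos [542.15 213.64 211.85] rot [-3.14  0.   -0.02] F [-0.12 -0.99 -0.67] M [ 0.    0.08 -0.  ] op 50.2
need off [ 1.15  0.86 61.85] rot [-0.    0.    0.01] rows>= 1.483603150362809
```

Emit:
apply_moves(
  motion=[
    {"offset":[1,0.8,15],"rotation":[0,0,0.008]},
    {"offset":[0,0,15],"rotation":[0,0,0]},
    {"offset":[0,0,15],"rotation":[0,0,0]},
    {"offset":[0,0,12],"rotation":[0,0,0]},
    {"offset":[0,0,3],"rotation":[0,0,0]},
    {"offset":[0,0,0],"rotation":[0,0,0]},
  ],
)

```text
time: 4.2
tool_pos: [0.5424, 0.2042, 0.1524]
tool_rot: [-3.142, 0.0, -0.033]
contact_force: [-0.4, -0.1, -0.1]
opening: 0.0507
```

```bash
python3 w.py 0.5432 0.2128 0.150 -0.0285; python3 -c "
from h import *
save(read_camera('side'),'g1.png',(180,130,340,270),5)"
```

```text
t 4.2 pos [542.39 204.2  152.39] rot [-3.14  0.   -0.03] F [-0.41 -0.12 -0.13] M [0.04 0.05 0.01] op 50.7
need off [ 0.53 -8.62  2.39] rot [-0.  0. -0.] rows>= 0.21499109133553343
```

View pics/g1.png

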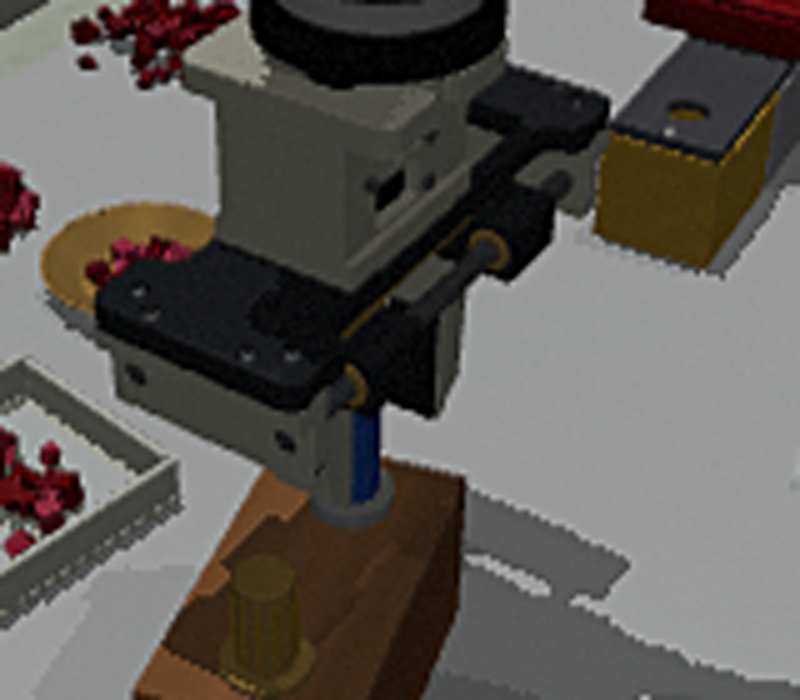

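Emit:
apply_moves(
  motion=[
    {"offset":[0.5,-4,1],"rotation":[0,0,0]},
    {"offset":[0,-4,0],"rotation":[0,0,0]},
    {"offset":[0,-0.6,0],"rotation":[0,0,0]},
    {"offset":[0,0,0],"rotation":[0,0,0]},
  ],
)

```text
time: 4.58
tool_pos: [0.5447, 0.2127, 0.1551]
tool_rot: [-3.14, -0.005, -0.034]
contact_force: [0.0, -0.6, -0.7]
opening: 0.0506
```

```bash
python3 w.py 0.5432 0.2128 0.150 -0.0285
```

```text
t 4.58 pos [544.68 212.72 155.13] rot [-3.14 -0.01 -0.03] F [ 0.01 -0.58 -0.7 ] M [ 0.02 -0.   -0.03] op 50.6
need off [-1.51 -0.02  5.12] rot [-0.   -0.01 -0.01] rows>= 0.12810521682032824
```

Emit:
apply_moves(
  motion=[
    {"offset":[-1.5,0,3],"rotation":[0,-0.005,-0.005]},
    {"offset":[0,0,2],"rotation":[0,0,0]},
    {"offset":[0,0,0],"rotation":[0,0,0]},
    {"offset":[0,0,0],"rotation":[0,0,0]},
  ],
)

```text
time: 4.92
tool_pos: [0.5433, 0.2135, 0.1506]
tool_rot: [-3.14, -0.002, -0.027]
contact_force: [0.4, -1.2, -0.3]
opening: 0.0504
```

```bash
python3 w.py 0.5432 0.2128 0.150 -0.0285
```

```text
t 4.92 pos [543.27 213.49 150.62] rot [-3.14 -0.   -0.03] F [ 0.4  -1.17 -0.34] M [0.01 0.03 0.03] op 50.4
need off [-0.05  0.7   0.62] rot [-0. -0.  0.] rows>= 0.022453452779196498
```

Good. Close on the drift.

Emit:
apply_moves(
  motion=[
    {"offset":[0,0.5,0.5],"rotation":[0,0,0]},
    {"offset":[0,0,0],"rotation":[0,0,0]},
    {"offset":[0,0,0],"rotation":[0,0,0]},
    {"offset":[0,0,0],"rotation":[0,0,0]},
    {"offset":[0,0,0],"rotation":[0,0,0]},
    {"offset":[0,0,0],"rotation":[0,0,0]},
  ],
  grip=1,
  grip_force=60,
)

```text
time: 5.42
tool_pos: [0.5432, 0.2129, 0.1499]
tool_rot: [-3.14, -0.001, -0.027]
contact_force: [0.9, -0.6, -0.2]
opening: 0.0191
```

```bash
python3 w.py 0.5432 0.2128 0.150 -0.0285
```

```text
t 5.42 pos [543.25 212.86 149.89] rot [-3.14 -0.   -0.03] F [ 0.87 -0.63 -0.16] M [ 0.07  0.02 -0.02] op 19.1
need off [-0.05  0.06 -0.11] rot [-0. -0.  0.] rows>= 0.003128033199300983
```

Emit:
apply_moves(
  motion=[
    {"offset":[0,0,-10],"rotation":[0,0,0]},
    {"offset":[0,0,-10],"rotation":[0,0,0]},
    {"offset":[0,0,-10],"rotation":[0,0,0]},
    {"offset":[0,0,-10],"rotation":[0,0,0]},
    {"offset":[0,0,-10],"rotation":[0,0,0]},
    {"offset":[0,0,-10],"rotation":[0,0,0]},
  ],
)

```text
time: 5.92
tool_pos: [0.5422, 0.2124, 0.2139]
tool_rot: [-3.141, 0.003, -0.027]
contact_force: [0.3, -0.3, -1.2]
opening: 0.0191
```

```bash
python3 w.py 0.5523 -0.115 0.240 -0.0285
```

```text
t 5.92 pos [542.17 212.44 213.87] rot [-3.14  0.   -0.03] F [ 0.3  -0.28 -1.18] M [ 0.07  0.04 -0.03] op 19.1
need off [ 19.01 327.02 -26.4 ] rot [-0.  0.  0.] rows>= 7.880953429752149
```

Emit:
apply_moves(
  motion=[
    {"offset":[0,0,-13],"rotation":[0,0.003,0]},
    {"offset":[0,0,-12],"rotation":[0,0,0]},
    {"offset":[1.5,25,0],"rotation":[0,0,0]},
    {"offset":[2,35,0],"rotation":[0,0,0]},
    {"offset":[2,35,0],"rotation":[0,0,0]},
    {"offset":[2,35,0],"rotation":[0,0,0]},
    {"offset":[2,35,0],"rotation":[0,0,0]},
    {"offset":[2,35,0],"rotation":[0,0,0]},
    {"offset":[2,35,0],"rotation":[0,0,0]},
    {"offset":[2,35,0],"rotation":[0,0,0]},
    {"offset":[1,15,0],"rotation":[0,0,0]},
    {"offset":[0,0,0],"rotation":[0,0,0]},
  ],
)

```text
time: 6.92
tool_pos: [0.5523, -0.0833, 0.258]
tool_rot: [-3.14, -0.02, -0.021]
contact_force: [-0.2, 0.4, -1.6]
opening: 0.0186
```

```bash
python3 w.py 0.5523 -0.1150 0.225 -0.0285
```

```text
t 6.92 pos [552.26 -83.32 258.02] rot [-3.14 -0.02 -0.02] F [-0.17  0.38 -1.62] M [ 0.03  0.01 -0.01] op 18.6
need off [ 0.03 31.71 32.99] rot [-0.   -0.02  0.01] rows>= 1.097294853607511
```

Emit:
apply_moves(
  motion=[
    {"offset":[0,12,8],"rotation":[0,-0.018,0.007]},
    {"offset":[0,12,8],"rotation":[0,0,0]},
    {"offset":[0,6,8],"rotation":[0,0,0]},
    {"offset":[0,0,6],"rotation":[0,0,0]},
    {"offset":[0,0,0],"rotation":[0,0,0]},
    {"offset":[0,0,0],"rotation":[0,0,0]},
  ],
)

```text
time: 7.42
tool_pos: [0.5512, -0.1137, 0.226]
tool_rot: [-3.139, 0.0, -0.027]
contact_force: [0.1, 0.8, -2.1]
opening: 0.0192
```

```bash
python3 w.py 0.5523 -0.1150 0.225 -0.0285
```

```text
t 7.42 pos [ 551.18 -113.7   226.04] rot [-3.14  0.   -0.03] F [ 0.11  0.79 -2.14] M [ 0.05 -0.01  0.03] op 19.2
need off [1.15 1.27 1.04] rot [-0.  0.  0.] rows>= 0.04802554624886167
```

Emit:
apply_moves(
  motion=[
    {"offset":[1.1,1.2,1],"rotation":[-0.002,0,0]},
    {"offset":[0,0,0],"rotation":[0,0,0]},
    {"offset":[0,0,0],"rotation":[0,0,0]},
  ],
)

```text
time: 7.67
tool_pos: [0.5524, -0.1131, 0.2247]
tool_rot: [-3.141, 0.001, -0.025]
contact_force: [0.7, 0.6, -2.1]
opening: 0.0191
```

```bash
python3 w.py 0.5523 -0.1150 0.225 -0.0285; python3 - <<'E'
from h import *
o=observe();T=read_camera("top");S=read_camera("side")
a=np.ascontiguousarray(T["img"][150:220,350:450,::-1]);b=np.ascontiguousarray(S["img"][90:190,270:370,::-1])
tp=o["tool_pos"]+np.array([0,0,-.142]);print(proj(S,tp)-[270,90],proj(T,tp)-[350,150])
W=np.zeros((500,800,3),np.uint8);W[:280,:400]=cv2.resize(a,(400,280));W[:400,400:]=cv2.resize(b,(400,400));W=cv2.convertScaleAbs(W,alpha=1.8);cv2.imwrite("pics/over1.png",W)
E
```

```text
t 7.67 pos [ 552.45 -113.12  224.7 ] rot [-3.14  0.   -0.02] F [ 0.68  0.58 -2.06] M [ 0.01 -0.    0.02] op 19.1
need off [-0.1   1.89 -0.3 ] rot [-0.  0.  0.] rows>= 0.04586446623207894
[48.00177581 54.73148605] [52.09349195 35.53459104]
```

View pics/over1.png

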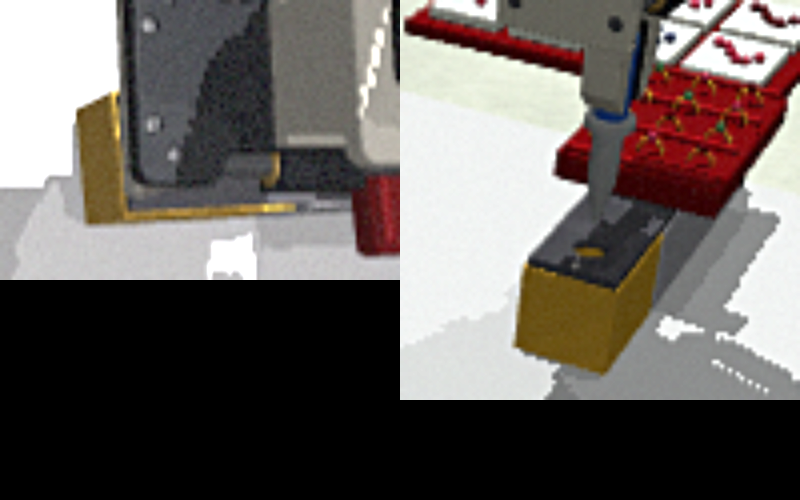

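Emit:
apply_moves(
  motion=[
    {"offset":[0,1.9,3],"rotation":[0,0,0]},
    {"offset":[0,0,4],"rotation":[0,0,0]},
    {"offset":[0,0,4],"rotation":[0,0,0]},
    {"offset":[0,0,3],"rotation":[0,0,0]},
    {"offset":[0,0,0],"rotation":[0,0,0]},
  ],
)

```text
time: 8.18
tool_pos: [0.5526, -0.1151, 0.21]
tool_rot: [-3.141, -0.0, -0.024]
contact_force: [0.8, 0.2, -1.8]
opening: 0.019
```

```bash
python3 w.py 0.5523 -0.1150 0.198 -0.0285
```

```text
t 8.18 pos [ 552.56 -115.1   210.02] rot [-3.14 -0.   -0.02] F [ 0.82  0.19 -1.78] M [ 0.01  0.   -0.04] op 19.0
need off [-0.27 -0.08 12.02] rot [-0. -0.  0.] rows>= 0.2882097585631432
```

Emit:
apply_moves(
  motion=[
    {"offset":[0,0,3],"rotation":[0,0,0]},
    {"offset":[0,0,3],"rotation":[0,0,0]},
    {"offset":[0,0,2],"rotation":[0,0,0]},
    {"offset":[0,0,0],"rotation":[0,0,0]},
  ],
)

```text
time: 8.52
tool_pos: [0.5524, -0.1151, 0.2007]
tool_rot: [-3.141, 0.0, -0.024]
contact_force: [-0.1, -0.7, -2.2]
opening: 0.0193
```

```bash
python3 w.py 0.5523 -0.1150 0.198 -0.0285
```

```text
t 8.52 pos [ 552.42 -115.13  200.75] rot [-3.14  0.   -0.02] F [-0.13 -0.68 -2.21] M [0.05 0.04 0.04] op 19.3
need off [-0.13 -0.13  2.75] rot [-0.  0.  0.] rows>= 0.06599473755649089
```

Emit:
apply_moves(
  motion=[
    {"offset":[0,0,2],"rotation":[0,0,0]},
    {"offset":[0,0,2],"rotation":[0,0,0]},
    {"offset":[0,0,0],"rotation":[0,0,0]},
  ],
)

```text
time: 8.77
tool_pos: [0.5525, -0.1152, 0.1963]
tool_rot: [-3.141, 0.0, -0.024]
contact_force: [-0.2, -0.3, -2.2]
opening: 0.0189
```

```bash
python3 w.py 0.5523 -0.1150 0.198 -0.0285
```

```text
t 8.77 pos [ 552.49 -115.15  196.34] rot [-3.14  0.   -0.02] F [-0.24 -0.29 -2.15] M [ 0.05  0.05 -0.05] op 18.9
need off [-0.19 -0.15 -1.66] rot [-0.  0.  0.] rows>= 0.04013597693112621
```

Emit:
apply_moves(
  motion=[
    {"offset":[0,0.5,2.5],"rotation":[0,0,0]},
    {"offset":[0,0.5,2.5],"rotation":[0,0,0]},
    {"offset":[0,0.5,2.5],"rotation":[0,0,0]},
    {"offset":[0,0,0],"rotation":[0,0,0]},
  ],
)

```text
time: 9.1
tool_pos: [0.5526, -0.1147, 0.1891]
tool_rot: [-3.137, -0.001, -0.025]
contact_force: [0.3, 1.9, -2.1]
opening: 0.0194
```

```bash
python3 w.py 0.5523 -0.1170 0.190 -0.0285
```

```text
t 9.1 pos [ 552.65 -114.73  189.06] rot [-3.14 -0.   -0.02] F [ 0.32  1.9  -2.09] M [ 0.37 -0.04 -0.03] op 19.4
need off [-0.29  2.27 -0.96] rot [-0. -0.  0.] rows>= 0.059474770071317684
```

Emit:
apply_moves(
  motion=[
    {"offset":[0,1.5,1],"rotation":[-0.004,0,0]},
    {"offset":[0,1.5,1],"rotation":[-0.002,0,0]},
    {"offset":[0,1,1],"rotation":[0,0,0]},
  ],
)

```text
time: 9.35
tool_pos: [0.5527, -0.1166, 0.1869]
tool_rot: [-3.14, -0.001, -0.025]
contact_force: [-2.0, 6.3, 3.9]
opening: 0.0192
```

```bash
python3 w.py 0.5523 -0.1170 0.186 -0.0285
```

```text
t 9.35 pos [ 552.71 -116.59  186.88] rot [-3.14 -0.   -0.02] F [-2.04  6.34  3.94] M [1.37 0.26 0.03] op 19.2
need off [-0.4   0.43  0.87] rot [-0. -0.  0.] rows>= 0.025269499733764765
```

Emit:
apply_moves(
  motion=[
    {"offset":[-0.2,1.3,2],"rotation":[0,0,0]},
    {"offset":[0,1.3,2],"rotation":[0,0,0]},
    {"offset":[0,1.3,2],"rotation":[0,0,0]},
  ],
)

```text
time: 9.6
tool_pos: [0.5526, -0.1182, 0.1823]
tool_rot: [-3.136, -0.003, -0.024]
contact_force: [-1.4, 6.0, 4.3]
opening: 0.019
```

```bash
python3 w.py 0.5523 -0.1190 0.180 -0.0285
```

```text
t 9.6 pos [ 552.59 -118.19  182.3 ] rot [-3.14 -0.   -0.02] F [-1.45  6.02  4.28] M [ 1.35  0.26 -0.02] op 19.0
need off [-0.28  0.83  2.29] rot [-0.01 -0.    0.  ] rows>= 0.05884977563472121
```

Emit:
apply_moves(
  motion=[
    {"offset":[-0.2,1.0,2],"rotation":[-0.005,-0.002,0]},
    {"offset":[0,1.0,2],"rotation":[-0.003,0,0]},
    {"offset":[0,1.0,2],"rotation":[-0.003,0,0]},
  ],
)

```text
time: 9.85
tool_pos: [0.5526, -0.1192, 0.1776]
tool_rot: [3.139, -0.002, -0.025]
contact_force: [-1.5, 6.2, 2.5]
opening: 0.0192
```

```bash
python3 w.py 0.5523 -0.1195 0.176 -0.0285
```

```text
t 9.85 pos [ 552.58 -119.18  177.63] rot [ 3.14 -0.   -0.02] F [-1.48  6.2   2.47] M [1.39 0.21 0.03] op 19.2
need off [-0.28  0.32  1.63] rot [ 0. -0.  0.] rows>= 0.04043234659907335
```

Emit:
apply_moves(
  motion=[
    {"offset":[-0.2,0.7,1.7],"rotation":[0.002,0,0]},
    {"offset":[-0.1,0.5,1.7],"rotation":[0,0,0]},
  ],
)

```text
time: 10.02
tool_pos: [0.5523, -0.1192, 0.1744]
tool_rot: [-3.14, -0.002, -0.024]
contact_force: [0.5, 5.4, 0.8]
opening: 0.0191
```

```bash
python3 w.py 0.5523 -0.1195 0.174 -0.0285
```

```text
t 10.02 pos [ 552.25 -119.21  174.39] rot [-3.14 -0.   -0.02] F [0.52 5.4  0.76] M [ 1.11  0.08 -0.04] op 19.1
need off [0.05 0.29 0.39] rot [-0. -0.  0.] rows>= 0.011649369253814068
```

Emit:
apply_moves(
  motion=[
    {"offset":[0,0.5,1.5],"rotation":[0,0,0]},
    {"offset":[0,0.4,1.5],"rotation":[0,0,0]},
  ],
)

```text
time: 10.18
tool_pos: [0.5523, -0.1193, 0.1713]
tool_rot: [-3.139, -0.002, -0.024]
contact_force: [-0.4, 4.9, 0.9]
opening: 0.0194
```

```bash
python3 w.py 0.5523 -0.1195 0.174 -0.0285
```

```text
t 10.18 pos [ 552.26 -119.27  171.32] rot [-3.14 -0.   -0.02] F [-0.35  4.89  0.89] M [ 1.    0.08 -0.  ] op 19.4
need off [ 0.05  0.22 -2.68] rot [-0. -0.  0.] rows>= 0.06440161749848351
```

Emit:
apply_moves(
  motion=[
    {"offset":[0,0.3,2],"rotation":[-0.001,0.001,0]},
    {"offset":[0,0.3,2],"rotation":[0,0,0]},
    {"offset":[0,0.3,2],"rotation":[0,0,0]},
  ],
)

```text
time: 10.43
tool_pos: [0.5522, -0.1192, 0.1651]
tool_rot: [-3.139, -0.003, -0.024]
contact_force: [-0.6, 5.4, 1.8]
opening: 0.0191
```

```bash
python3 w.py 0.5523 -0.1195 0.147 -0.0285
```

```text
t 10.43 pos [ 552.2  -119.25  165.07] rot [-3.14 -0.   -0.02] F [-0.58  5.41  1.81] M [1.15 0.08 0.07] op 19.1
need off [ 0.05  0.3  18.07] rot [-0. -0.  0.] rows>= 0.4334430014985168
```

Emit:
apply_moves(
  motion=[
    {"offset":[0,0.2,2.5],"rotation":[-0.001,0.001,0]},
    {"offset":[0,0.2,2.5],"rotation":[0,0,0]},
    {"offset":[0,0.2,2.5],"rotation":[0,0,0]},
    {"offset":[0,0.2,2.5],"rotation":[0,0,0]},
    {"offset":[0,0.2,2.5],"rotation":[0,0,0]},
  ],
)

```text
time: 10.85
tool_pos: [0.5522, -0.1192, 0.1517]
tool_rot: [-3.138, -0.004, -0.024]
contact_force: [-1.1, 5.5, 2.0]
opening: 0.0193
```

```bash
python3 w.py 0.5523 -0.1195 0.146 -0.0285
```

```text
t 10.85 pos [ 552.16 -119.18  151.74] rot [-3.14 -0.   -0.02] F [-1.08  5.52  1.97] M [ 1.05  0.07 -0.04] op 19.3
need off [0.13 0.33 5.74] rot [-0. -0.  0.] rows>= 0.137851291103611
```

Now approach collar contact gently.

Emit:
apply_moves(
  motion=[
    {"offset":[0,0.1,1.5],"rotation":[-0.002,0.002,0]},
    {"offset":[0,0.1,1.5],"rotation":[0,0,0]},
    {"offset":[0,0.1,1.2],"rotation":[0,0,0]},
  ],
)

```text
time: 11.1
tool_pos: [0.552, -0.119, 0.1467]
tool_rot: [-3.14, -0.005, -0.023]
contact_force: [0.2, 5.3, 1.6]
opening: 0.0192
```

```bash
python3 w.py 0.5523 -0.1195 0.146 -0.0285
```

```text
t 11.1 pos [ 552.04 -118.99  146.72] rot [-3.14 -0.01 -0.02] F [0.19 5.29 1.64] M [ 0.96  0.03 -0.02] op 19.2
need off [0.27 0.51 0.72] rot [-0.   -0.01  0.01] rows>= 0.022162832304364877
```

Emit:
apply_moves(
  motion=[
    {"offset":[0,0.1,1],"rotation":[0,0.002,0]},
    {"offset":[0,0.1,1],"rotation":[0,0,0]},
  ],
)

```text
time: 11.27
tool_pos: [0.5521, -0.1191, 0.1455]
tool_rot: [-3.14, -0.008, -0.023]
contact_force: [-4.3, 6.2, 16.1]
opening: 0.019
```

```bash
python3 w.py 0.5523 -0.1195 0.146 -0.0285
```

```text
t 11.27 pos [ 552.1  -119.07  145.48] rot [-3.14 -0.01 -0.02] F [-4.34  6.19 16.05] M [ 1.05  0.93 -0.  ] op 19.0
need off [ 0.21  0.43 -0.52] rot [-0.   -0.01  0.01] rows>= 0.016925185496876445
```

Emit:
apply_moves(
  motion=[
    {"offset":[0.2,0.8,0],"rotation":[0,-0.008,0]},
    {"offset":[0,0.8,0.6],"rotation":[0,-0.002,0]},
  ],
)

```text
time: 11.43
tool_pos: [0.5526, -0.1199, 0.1457]
tool_rot: [-3.138, 0.001, -0.023]
contact_force: [-1.1, 10.6, 7.2]
opening: 0.0193
```

```bash
python3 w.py 0.5523 -0.1195 0.146 -0.0285
```

```text
t 11.43 pos [ 552.64 -119.88  145.71] rot [-3.14  0.   -0.02] F [-1.11 10.57  7.19] M [1.92 0.23 0.01] op 19.3
need off [-0.35 -0.38 -0.29] rot [-0.    0.    0.01] rows>= 0.014176851305816689
```

Emit:
apply_moves(
  motion=[
    {"offset":[0,0.2,1.0],"rotation":[0,0,0]},
    {"offset":[0,0.3,0.7],"rotation":[0,0,0]},
  ],
)

```text
time: 11.6
tool_pos: [0.5527, -0.1198, 0.1456]
tool_rot: [-3.138, 0.001, -0.023]
contact_force: [-2.6, 6.6, 6.7]
opening: 0.0191
```

```bash
python3 w.py 0.5523 -0.1195 0.146 -0.0285; python3 - <<'E'
from h import *
save(read_camera("side"),"coll.png",(270,90,370,190),6)
E
```

```text
t 11.6 pos [ 552.67 -119.81  145.59] rot [-3.14  0.   -0.02] F [-2.58  6.62  6.7 ] M [ 1.2   0.55 -0.06] op 19.1
need off [-0.38 -0.31 -0.41] rot [-0.    0.    0.01] rows>= 0.015221901679241858
```

View pics/coll.png

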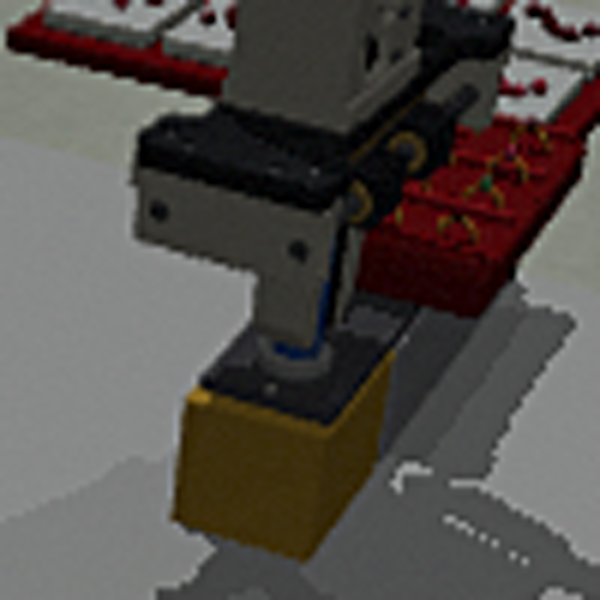

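The picture shows the collar on the tongue at (295,355). One firmer press to be sure it's flat, then pull out.

Emit:
apply_moves(
  motion=[
    {"offset":[0,0.3,2],"rotation":[-0.002,0,0]},
  ],
)

```text
time: 11.73
tool_pos: [0.5527, -0.1197, 0.1454]
tool_rot: [-3.139, -0.0, -0.023]
contact_force: [-8.5, 9.9, 27.3]
opening: 0.0189
```

```bash
python3 w.py 0.5523 -0.1195 0.146 -0.0285
```

```text
t 11.73 pos [ 552.73 -119.72  145.42] rot [-3.14 -0.   -0.02] F [-8.48  9.85 27.27] M [1.81 1.44 0.01] op 18.9
need off [-0.44 -0.21 -0.58] rot [-0.   -0.    0.01] rows>= 0.018080021907218805
```

Emit:
apply_moves(
  motion=[
    {"offset":[0,0,-3],"rotation":[0,0,0]},
    {"offset":[0,0,-5],"rotation":[0,0,0]},
    {"offset":[0,0,-6],"rotation":[0,0,0]},
    {"offset":[0,0,-6],"rotation":[0,0,0]},
  ],
)

```text
time: 12.07
tool_pos: [0.5523, -0.1198, 0.1649]
tool_rot: [-3.139, 0.002, -0.023]
contact_force: [2.2, 4.8, -3.6]
opening: 0.0194
```

```bash
python3 w.py 0.5523 -0.1193 0.225 -0.0285
```

```text
t 12.07 pos [ 552.31 -119.8   164.94] rot [-3.14  0.   -0.02] F [ 2.2   4.82 -3.56] M [ 0.86 -0.22  0.01] op 19.4
need off [ -0.12  -0.65 -60.06] rot [-0.    0.    0.01] rows>= 1.440347263998955
```

Emit:
apply_moves(
  motion=[
    {"offset":[0,0,-7],"rotation":[0,0,0]},
    {"offset":[0,0,-8],"rotation":[0,0,0]},
    {"offset":[0,0,-8],"rotation":[0,0,0]},
    {"offset":[0,0,-10],"rotation":[0,0,0]},
    {"offset":[0,0,-12],"rotation":[0,0,0]},
    {"offset":[0,0,-15],"rotation":[0,0,0]},
    {"offset":[0,0,-15],"rotation":[0,0,0]},
  ],
)

```text
time: 12.65
tool_pos: [0.5517, -0.1234, 0.2461]
tool_rot: [3.138, 0.003, -0.024]
contact_force: [-0.4, -0.6, -2.0]
opening: 0.0192
```

```bash
python3 w.py 0.5432 0.2128 0.240 -0.0285;python3 - <<'E'
from h import *
save(read_camera("side"),"out1.png",(270,90,370,190),6)
E
```

```text
t 12.65 pos [ 551.67 -123.4   246.13] rot [ 3.14  0.   -0.02] F [-0.38 -0.58 -1.98] M [0.05 0.03 0.02] op 19.2
need off [ -16.48 -335.92    4.99] rot [0. 0. 0.] rows>= 8.066259923084147
```

View pics/out1.png

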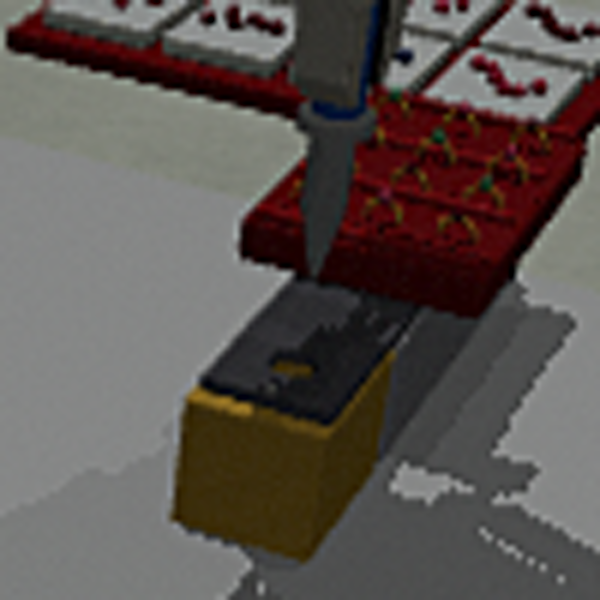

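Emit:
apply_moves(
  motion=[
    {"offset":[-1,-20,0],"rotation":[0,0,0]},
    {"offset":[-2,-38,0],"rotation":[0,0,0]},
    {"offset":[-2,-38,0],"rotation":[0,0,0]},
    {"offset":[-2,-38,0],"rotation":[0,0,0]},
    {"offset":[-2,-38,0],"rotation":[0,0,0]},
    {"offset":[-2,-38,0],"rotation":[0,0,0]},
    {"offset":[-2,-38,0],"rotation":[0,0,0]},
    {"offset":[-2,-30,0],"rotation":[0,0,0]},
    {"offset":[0,-15,0],"rotation":[0,0,0]},
    {"offset":[0,0,0],"rotation":[0,0,0]},
    {"offset":[0,0,0],"rotation":[0,0,0]},
  ],
)

```text
time: 13.62
tool_pos: [0.5476, 0.1753, 0.2537]
tool_rot: [3.125, -0.02, -0.03]
contact_force: [0.4, -1.0, -1.0]
opening: 0.019
```

```bash
python3 w.py 0.5432 0.2128 0.235 -0.0285; python3 e.py | grep hole; python3 - <<'E'
from h import *
T=read_camera("top");save(T,"hole2.png",(360,160,450,220),8)
E
```

```text
t 13.62 pos [547.62 175.3  253.74] rot [ 3.13 -0.02 -0.03] F [ 0.38 -0.95 -1.01] M [ 0.01  0.05 -0.04] op 19.0
need off [ -5.93 -37.65  18.02] rot [ 0.02 -0.02 -0.  ] rows>= 1.010972971086963Traceback (most recent call last):
  File "e.py", line 19, in <module>
    pts.append(onz(p,(c,s[0]-.5 if pick==0 else s[-1]+.5),.066)[:2])
                        ~^^^
IndexError: index 0 is out of bounds for axis 0 with size 0
```

View pics/hole2.png

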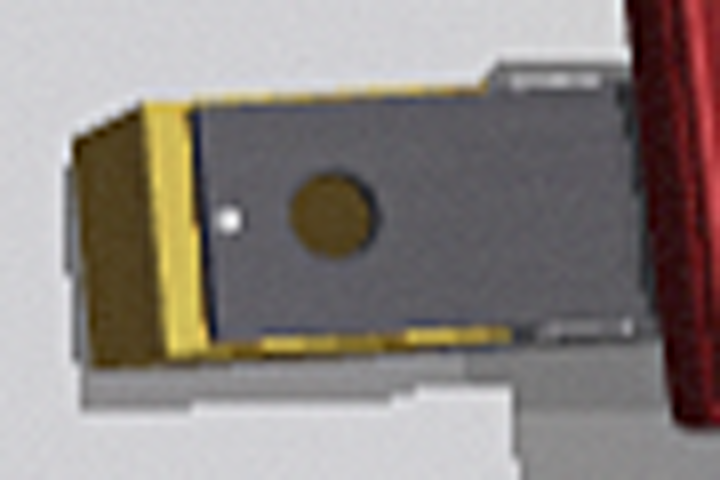

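The top picture shows the tongue hole at crop (334,215) with only the dark bore in it and no block top, so the holes line up. Now the drift goes back into its socket.

Emit:
apply_moves(
  motion=[
    {"offset":[-3,-15,0],"rotation":[0.01,-0.01,0]},
    {"offset":[-3,-15,5],"rotation":[0.007,-0.01,0]},
    {"offset":[0,-7,5],"rotation":[0,0,0]},
    {"offset":[0,0,5],"rotation":[0,0,0]},
    {"offset":[0,0,0],"rotation":[0,0,0]},
    {"offset":[0,0,0],"rotation":[0,0,0]},
  ],
)

```text
time: 14.27
tool_pos: [0.5437, 0.21, 0.2363]
tool_rot: [-3.14, 0.003, -0.04]
contact_force: [0.9, 0.1, -1.6]
opening: 0.0192
```

```bash
python3 w.py 0.5432 0.2128 0.220 -0.0285; python3 -c "
from h import *
T=read_camera('top');print(onz(T,(401.3,186.5),.066))"
```

```text
t 14.27 pos [543.7  209.98 236.34] rot [-3.14  0.   -0.04] F [ 0.9   0.12 -1.63] M [ 0.04  0.08 -0.02] op 19.2
need off [-0.57 -2.78 16.35] rot [-0.    0.   -0.01] rows>= 0.3978492216074632
[ 0.55263698 -0.11799918  0.066     ]
```

Emit:
apply_moves(
  motion=[
    {"offset":[-0.5,-2.8,5],"rotation":[-0.001,0.003,-0.01]},
    {"offset":[0,0,5],"rotation":[0,0,0]},
    {"offset":[0,0,0],"rotation":[0,0,0]},
    {"offset":[0,0,0],"rotation":[0,0,0]},
  ],
)

```text
time: 14.65
tool_pos: [0.5433, 0.2122, 0.2252]
tool_rot: [3.141, -0.0, -0.029]
contact_force: [0.9, -0.4, -1.8]
opening: 0.0193
```

```bash
python3 w.py 0.5432 0.2128 0.200 -0.0285
```

```text
t 14.65 pos [543.33 212.15 225.24] rot [ 3.14 -0.   -0.03] F [ 0.88 -0.41 -1.83] M [0.03 0.04 0.01] op 19.3
need off [-0.16 -0.65 25.24] rot [ 0. -0. -0.] rows>= 0.6055967851759175
```

Emit:
apply_moves(
  motion=[
    {"offset":[-0.1,-0.6,5],"rotation":[0,0,0]},
    {"offset":[0,0,5],"rotation":[0,0,0]},
    {"offset":[0,0,5],"rotation":[0,0,0]},
    {"offset":[0,0,5],"rotation":[0,0,0]},
    {"offset":[0,0,5],"rotation":[0,0,0]},
  ],
)

```text
time: 15.07
tool_pos: [0.5438, 0.2126, 0.1991]
tool_rot: [-3.142, -0.003, -0.03]
contact_force: [0.3, -0.3, -1.6]
opening: 0.019
```

```bash
python3 w.py 0.5432 0.2128 0.150 -0.0285
```

```text
t 15.07 pos [543.82 212.59 199.09] rot [-3.14 -0.   -0.03] F [ 0.34 -0.32 -1.6 ] M [-0.01  0.04  0.04] op 19.0
need off [-0.76 -0.19 49.09] rot [-0. -0. -0.] rows>= 1.177409057091866
```

Emit:
apply_moves(
  motion=[
    {"offset":[-0.7,-0.2,6],"rotation":[0,-0.003,0]},
    {"offset":[0,0,6],"rotation":[0,0,0]},
    {"offset":[0,0,6],"rotation":[0,0,0]},
    {"offset":[0,0,6],"rotation":[0,0,0]},
    {"offset":[0,0,6],"rotation":[0,0,0]},
  ],
)

```text
time: 15.48
tool_pos: [0.5429, 0.2127, 0.1654]
tool_rot: [3.141, 0.001, -0.03]
contact_force: [0.7, -0.2, -1.6]
opening: 0.0192
```

```bash
python3 w.py 0.5432 0.2128 0.150 -0.0285
```

```text
t 15.48 pos [542.89 212.74 165.44] rot [ 3.14  0.   -0.03] F [ 0.69 -0.24 -1.57] M [ 0.04  0.02 -0.05] op 19.2
need off [ 0.32 -0.07 15.44] rot [ 0.  0. -0.] rows>= 0.3703690966533012
```

Emit:
apply_moves(
  motion=[
    {"offset":[0.3,0,4],"rotation":[0,0,0]},
    {"offset":[0,0,4],"rotation":[0,0,0]},
    {"offset":[0,0,3],"rotation":[0,0,0]},
    {"offset":[0,0,2],"rotation":[0,0,0]},
    {"offset":[0,0,1.5],"rotation":[0,0,0]},
  ],
)

```text
time: 15.9
tool_pos: [0.5429, 0.2127, 0.1495]
tool_rot: [3.141, 0.003, -0.03]
contact_force: [-7.1, -2.4, 22.4]
opening: 0.0194
```

```bash
python3 w.py 0.5432 0.2128 0.150 -0.0285
```

```text
t 15.9 pos [542.9  212.66 149.46] rot [ 3.14  0.   -0.03] F [-7.05 -2.45 22.4 ] M [-0.42  1.38 -0.05] op 19.4
need off [ 0.3  -0.15 -0.54] rot [ 0.  0. -0.] rows>= 0.015238826177088854
```

Collar seated on the block. Release, back off slightly, then go up.

Emit:
apply_moves(
  motion=[
    {"offset":[0,0,-0.3],"rotation":[0,0,0]},
    {"offset":[0,0,0],"rotation":[0,0,0]},
    {"offset":[0,0,0],"rotation":[0,0,0]},
    {"offset":[0,0,0],"rotation":[0,0,0]},
    {"offset":[0,0,0],"rotation":[0,0,0]},
  ],
  grip=0.45,
)

```text
time: 16.32
tool_pos: [0.5441, 0.213, 0.152]
tool_rot: [-3.141, -0.002, -0.03]
contact_force: [-0.0, 0.6, 0.6]
opening: 0.0476
```

Emit:
apply_moves(
  motion=[
    {"offset":[0,0,-5],"rotation":[0,0,0]},
    {"offset":[0,0,-10],"rotation":[0,0,0]},
    {"offset":[0,0,-15],"rotation":[0,0,0]},
    {"offset":[0,0,-15],"rotation":[0,0,0]},
    {"offset":[0,0,-10],"rotation":[0,0,0]},
    {"offset":[0,0,0],"rotation":[0,0,0]},
  ],
)

```text
time: 16.82
tool_pos: [0.544, 0.2129, 0.2116]
tool_rot: [-3.141, -0.002, -0.03]
contact_force: [0.7, -0.1, 0.4]
opening: 0.0502
```

```bash
python3 w.py 0.5258 0.2922 0.200 -0.0285; python3 - <<'E'
from h import *
save(read_camera("side"),"rel1.png",(180,130,340,270),5)
E
```

```text
t 16.82 pos [543.99 212.94 211.6 ] rot [-3.14 -0.   -0.03] F [ 0.66 -0.12  0.39] M [ 0.04 -0.03 -0.01] op 50.2
need off [-20.56 -78.68  11.61] rot [-0. -0. -0.] rows>= 1.9699697087947454
```

View pics/rel1.png

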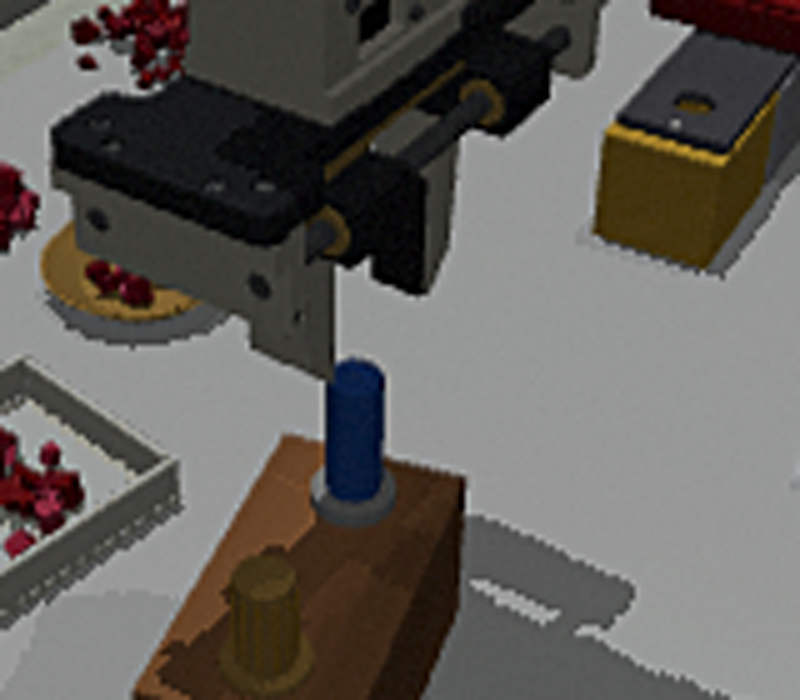

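Emit:
apply_moves(
  motion=[
    {"offset":[-6,-20,0],"rotation":[0,0,0]},
    {"offset":[-7,-26,0],"rotation":[0,0,0]},
    {"offset":[-7,-26,0],"rotation":[0,0,0]},
    {"offset":[-1,-6,0],"rotation":[0,0,0]},
    {"offset":[0,0,0],"rotation":[0,0,0]},
    {"offset":[0,0,0],"rotation":[0,0,0]},
  ],
)

```text
time: 17.37
tool_pos: [0.5241, 0.2926, 0.209]
tool_rot: [3.14, 0.001, -0.032]
contact_force: [0.2, 0.1, 0.0]
opening: 0.0506
```

```bash
python3 w.py 0.5258 0.2920 0.190 -0.0285
```

```text
t 17.37 pos [524.09 292.57 208.99] rot [ 3.14  0.   -0.03] F [0.16 0.05 0.01] M [0.04 0.1  0.01] op 50.6
need off [ 1.76  0.49 18.99] rot [ 0.  0. -0.] rows>= 0.4574942645028476
```

Emit:
apply_moves(
  motion=[
    {"offset":[1.7,0.5,10],"rotation":[0,0,0]},
    {"offset":[0,0,12],"rotation":[0,0,0]},
    {"offset":[0,0,12],"rotation":[0,0,0]},
    {"offset":[0,0,12],"rotation":[0,0,0]},
    {"offset":[0,0,8],"rotation":[0,0,0]},
    {"offset":[0,0,3],"rotation":[0,0,0]},
    {"offset":[0,0,0],"rotation":[0,0,0]},
    {"offset":[0,0,0],"rotation":[0,0,0]},
  ],
)

```text
time: 18.03
tool_pos: [0.5278, 0.284, 0.1451]
tool_rot: [3.137, 0.004, -0.039]
contact_force: [0.2, 0.9, -0.8]
opening: 0.0507
```

```bash
python3 w.py 0.5258 0.2920 0.145 -0.0285
```

```text
t 18.03 pos [527.76 283.96 145.07] rot [ 3.14  0.   -0.04] F [ 0.16  0.87 -0.77] M [0.09 0.07 0.02] op 50.7
need off [-2.27 -7.96  0.04] rot [ 0.    0.   -0.01] rows>= 0.19843896970286956
```

Emit:
apply_moves(
  motion=[
    {"offset":[-1,-3,0],"rotation":[0.003,0.003,-0.005]},
    {"offset":[-1,-3,0],"rotation":[0,0,-0.005]},
    {"offset":[0,-2,0],"rotation":[0,0,0]},
    {"offset":[0,0,0],"rotation":[0,0,0]},
    {"offset":[0,0,0],"rotation":[0,0,0]},
  ],
)

```text
time: 18.45
tool_pos: [0.527, 0.2931, 0.1473]
tool_rot: [-3.141, -0.003, -0.028]
contact_force: [-0.2, -0.4, 0.0]
opening: 0.0504
```

```bash
python3 w.py 0.5258 0.2920 0.145 -0.0285
```

```text
t 18.45 pos [526.98 293.11 147.34] rot [-3.14 -0.   -0.03] F [-0.2 -0.4  0. ] M [-0.01 -0.01 -0.02] op 50.4
need off [-1.16  1.14  2.34] rot [-0. -0.  0.] rows>= 0.06828415977478455
```

Emit:
apply_moves(
  motion=[
    {"offset":[-1.1,1.1,1.5],"rotation":[0,-0.002,0]},
    {"offset":[0,0,1],"rotation":[0,0,0]},
    {"offset":[0,0,0],"rotation":[0,0,0]},
    {"offset":[0,0,0],"rotation":[0,0,0]},
  ],
)

```text
time: 18.78
tool_pos: [0.5258, 0.2923, 0.1453]
tool_rot: [-3.141, -0.002, -0.027]
contact_force: [0.6, 0.2, 0.4]
opening: 0.0503
```

```bash
python3 w.py 0.5258 0.2920 0.145 -0.0285
```

```text
t 18.78 pos [525.77 292.35 145.26] rot [-3.14 -0.   -0.03] F [0.57 0.16 0.42] M [0.04 0.01 0.01] op 50.3
need off [0.04 0.35 0.26] rot [-0. -0.  0.] rows>= 0.010341427495241081
```

Emit:
apply_moves(
  motion=[
    {"offset":[0,0.3,0.3],"rotation":[0,0,0]},
    {"offset":[0,0,0],"rotation":[0,0,0]},
    {"offset":[0,0,0],"rotation":[0,0,0]},
    {"offset":[0,0,0],"rotation":[0,0,0]},
    {"offset":[0,0,0],"rotation":[0,0,0]},
    {"offset":[0,0,0],"rotation":[0,0,0]},
  ],
  grip=1,
  grip_force=40,
)

```text
time: 19.28
tool_pos: [0.5258, 0.2917, 0.1448]
tool_rot: [-3.141, -0.002, -0.028]
contact_force: [0.2, 0.3, -0.2]
opening: 0.0195
```

```bash
python3 w.py 0.5258 0.2920 0.145 -0.0285
```

```text
t 19.28 pos [525.8  291.74 144.77] rot [-3.14 -0.   -0.03] F [ 0.19  0.33 -0.24] M [-0.02 -0.01  0.03] op 19.5
need off [-0.01 -0.26 -0.23] rot [-0. -0.  0.] rows>= 0.008270716533429574
```

Emit:
apply_moves(
  motion=[
    {"offset":[0,0,-8],"rotation":[0,0,0]},
    {"offset":[0,0,-10],"rotation":[0,0,0]},
    {"offset":[0,0,-10],"rotation":[0,0,0]},
    {"offset":[0,0,-10],"rotation":[0,0,0]},
    {"offset":[0,0,-10],"rotation":[0,0,0]},
    {"offset":[0,0,-15],"rotation":[0,0,0]},
    {"offset":[0,0,-15],"rotation":[0,0,0]},
    {"offset":[0,0,-15],"rotation":[0,0,0]},
    {"offset":[0,0,-15],"rotation":[0,0,0]},
    {"offset":[0,0,-15],"rotation":[0,0,0]},
    {"offset":[0,0,-8],"rotation":[0,0,0]},
    {"offset":[0,0,0],"rotation":[0,0,0]},
  ],
)

```text
time: 20.28
tool_pos: [0.5252, 0.2917, 0.2922]
tool_rot: [-3.139, -0.007, -0.028]
contact_force: [0.1, 1.0, -1.0]
opening: 0.0193
```

```bash
python3 w.py 0.5525 -0.119 0.275 -0.0285
```

```text
t 20.28 pos [525.21 291.68 292.18] rot [-3.14 -0.01 -0.03] F [ 0.06  0.96 -1.02] M [0.04 0.03 0.03] op 19.3
need off [ 38.52 409.81  16.34] rot [-0.   -0.01  0.  ] rows>= 9.878736614039884
```

Emit:
apply_moves(
  motion=[
    {"offset":[2,18,0],"rotation":[-0.001,-0.007,0]},
    {"offset":[3.5,38,0],"rotation":[0,0,0]},
    {"offset":[3.5,38,0],"rotation":[0,0,0]},
    {"offset":[3.5,38,0],"rotation":[0,0,0]},
    {"offset":[3.5,38,0],"rotation":[0,0,0]},
    {"offset":[3.5,38,0],"rotation":[0,0,0]},
    {"offset":[3.5,38,0],"rotation":[0,0,0]},
    {"offset":[3.5,38,0],"rotation":[0,0,0]},
    {"offset":[3.5,38,0],"rotation":[0,0,0]},
    {"offset":[3,30,0],"rotation":[0,0,0]},
    {"offset":[1,15,0],"rotation":[0,0,0]},
    {"offset":[0,0,0],"rotation":[0,0,0]},
  ],
)

```text
time: 21.28
tool_pos: [0.5473, -0.0904, 0.2865]
tool_rot: [-3.138, 0.005, -0.021]
contact_force: [0.1, -0.2, -1.0]
opening: 0.0194
```

```bash
python3 w.py 0.5525 -0.119 0.205 -0.0285
```

```text
t 21.28 pos [547.26 -90.4  286.47] rot [-3.14  0.01 -0.02] F [ 0.13 -0.21 -0.96] M [0.09 0.03 0.02] op 19.4
need off [ 6.27 28.79 81.33] rot [-0.    0.01  0.01] rows>= 2.0743431023735397
```

Emit:
apply_moves(
  motion=[
    {"offset":[3,12,5],"rotation":[-0.003,0.005,0.007]},
    {"offset":[3,12,12],"rotation":[0,0,0]},
    {"offset":[0,4,14],"rotation":[0,0,0]},
    {"offset":[0,0,14],"rotation":[0,0,0]},
    {"offset":[0,0,14],"rotation":[0,0,0]},
    {"offset":[0,0,10],"rotation":[0,0,0]},
    {"offset":[0,0,5],"rotation":[0,0,0]},
    {"offset":[0,0,0],"rotation":[0,0,0]},
    {"offset":[0,0,0],"rotation":[0,0,0]},
  ],
)

```text
time: 22.03
tool_pos: [0.5522, -0.1182, 0.2012]
tool_rot: [-3.138, 0.006, -0.024]
contact_force: [-0.4, 0.2, -1.0]
opening: 0.019
```

```bash
python3 w.py 0.5525 -0.119 0.2 -0.0285
```

```text
t 22.03 pos [ 552.23 -118.15  201.2 ] rot [-3.14  0.01 -0.02] F [-0.36  0.18 -1.04] M [0.02 0.03 0.  ] op 19.0
need off [0.29 0.84 1.2 ] rot [-0.    0.01  0.  ] rows>= 0.03582019283851248
```

Emit:
apply_moves(
  motion=[
    {"offset":[0.3,0.5,1],"rotation":[-0.003,0.006,0]},
    {"offset":[0,0,0],"rotation":[0,0,0]},
    {"offset":[0,0,0],"rotation":[0,0,0]},
  ],
)

```text
time: 22.28
tool_pos: [0.5532, -0.1183, 0.2009]
tool_rot: [3.141, -0.003, -0.023]
contact_force: [-0.5, 0.5, -1.8]
opening: 0.0193
```

```bash
python3 w.py 0.5525 -0.119 0.19 -0.0285; python3 - <<'E'
from h import *
o=observe();S=read_camera("side");save(S,"over2.png",(270,90,370,190),6)
tp=o["tool_pos"]-[0,0,.1198];print((proj(S,tp)-[270,90])*6)
E
```

```text
t 22.28 pos [ 553.22 -118.29  200.92] rot [ 3.14 -0.   -0.02] F [-0.48  0.48 -1.8 ] M [-0.04  0.04  0.03] op 19.3
need off [-0.73  0.72 10.91] rot [ 0.   -0.    0.01] rows>= 0.26288976740607484
[290.76685939 326.01227586]
```

View pics/over2.png

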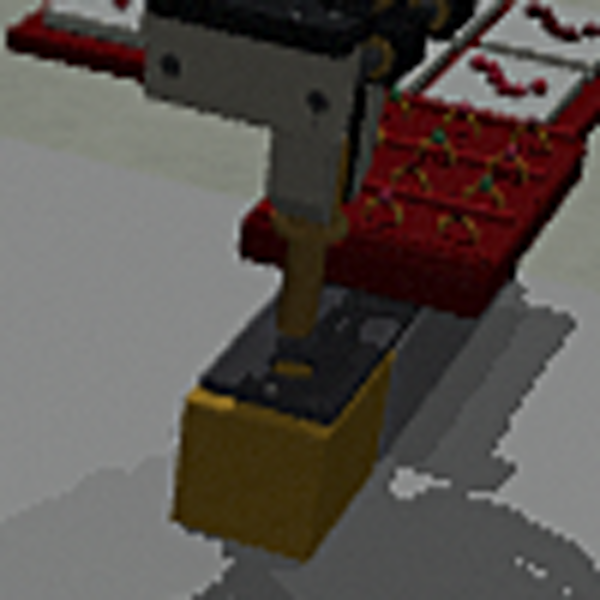

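Emit:
apply_moves(
  motion=[
    {"offset":[-0.7,0.5,3],"rotation":[0,-0.003,0]},
    {"offset":[0,0,4],"rotation":[0,0,0]},
    {"offset":[0,0,4],"rotation":[0,0,0]},
    {"offset":[0,0,2],"rotation":[0,0,0]},
  ],
)

```text
time: 22.67
tool_pos: [0.5532, -0.1191, 0.1888]
tool_rot: [3.14, -0.003, -0.023]
contact_force: [-0.3, -0.8, -0.7]
opening: 0.0197
```

```bash
python3 w.py 0.5525 -0.119 0.185 -0.0285
```

```text
t 22.67 pos [ 553.19 -119.14  188.76] rot [ 3.14 -0.   -0.02] F [-0.26 -0.78 -0.75] M [0.07 0.07 0.  ] op 19.7
need off [-0.7  -0.13  3.76] rot [ 0.   -0.    0.01] rows>= 0.09176675184107069
```

Emit:
apply_moves(
  motion=[
    {"offset":[-0.7,0,2],"rotation":[0.001,-0.003,0]},
    {"offset":[-0.2,0,2],"rotation":[0,0,0]},
    {"offset":[0,0,1.5],"rotation":[0,0,0]},
  ],
)

```text
time: 22.92
tool_pos: [0.552, -0.1191, 0.1821]
tool_rot: [3.141, 0.001, -0.023]
contact_force: [0.3, 0.3, -1.3]
opening: 0.0192
```

```bash
python3 w.py 0.5525 -0.119 0.185 -0.0285
```

```text
t 22.92 pos [ 552.   -119.11  182.11] rot [ 3.14  0.   -0.02] F [ 0.31  0.26 -1.32] M [ 0.03  0.06 -0.01] op 19.2
need off [ 0.5  -0.12 -2.89] rot [0.   0.   0.01] rows>= 0.07032387899495879
```

Emit:
apply_moves(
  motion=[
    {"offset":[0.4,0,2],"rotation":[0,0,0]},
    {"offset":[0,0,2],"rotation":[0,0,0]},
    {"offset":[0,0,1.5],"rotation":[0,0,0]},
  ],
)

```text
time: 23.17
tool_pos: [0.5524, -0.1192, 0.1759]
tool_rot: [3.141, 0.001, -0.023]
contact_force: [-0.2, 0.1, -1.0]
opening: 0.019
```

```bash
python3 w.py 0.5525 -0.119 0.185 -0.0285
```

```text
t 23.17 pos [ 552.42 -119.17  175.91] rot [ 3.14  0.   -0.02] F [-0.25  0.12 -0.97] M [0.09 0.03 0.  ] op 19.0
need off [ 0.07 -0.17 -9.09] rot [0.   0.   0.01] rows>= 0.21805479459769578
```

Emit:
apply_moves(
  motion=[
    {"offset":[0,0,3],"rotation":[0,0,0]},
    {"offset":[0,0,4],"rotation":[0,0,0]},
    {"offset":[0,0,4],"rotation":[0,0,0]},
    {"offset":[0,0,4],"rotation":[0,0,0]},
    {"offset":[0,0,3],"rotation":[0,0,0]},
  ],
)

```text
time: 23.58
tool_pos: [0.5526, -0.1192, 0.1564]
tool_rot: [3.141, 0.0, -0.023]
contact_force: [0.4, -0.6, -1.8]
opening: 0.0192
```

```bash
python3 w.py 0.5525 -0.119 0.1408 -0.0285
```

```text
t 23.58 pos [ 552.62 -119.22  156.36] rot [ 3.14  0.   -0.02] F [ 0.44 -0.59 -1.8 ] M [-0.01  0.02  0.01] op 19.2
need off [-0.12 -0.23 15.56] rot [0.   0.   0.01] rows>= 0.37323050730823226
```

Emit:
apply_moves(
  motion=[
    {"offset":[0,-0.1,4],"rotation":[0,0,0]},
    {"offset":[0,0,4],"rotation":[0,0,0]},
    {"offset":[0,0,2.5],"rotation":[0,0,0]},
    {"offset":[0,0,1.5],"rotation":[0,0,0]},
    {"offset":[0,0,1],"rotation":[0,0,0]},
  ],
)

```text
time: 24.0
tool_pos: [0.5522, -0.119, 0.1409]
tool_rot: [3.141, 0.002, -0.023]
contact_force: [1.0, 0.6, -1.2]
opening: 0.0191
```

```bash
python3 w.py 0.5525 -0.119 0.1408 -0.0285
```

```text
t 24.0 pos [ 552.23 -118.99  140.92] rot [ 3.14  0.   -0.02] F [ 1.01  0.63 -1.16] M [ 0.01  0.01 -0.03] op 19.1
need off [0.27 0.   0.12] rot [0.   0.   0.01] rows>= 0.007183019295593858
```

Emit:
apply_moves(
  motion=[
    {"offset":[0,0,0.8],"rotation":[0,0.002,0]},
    {"offset":[0,0,0.8],"rotation":[0,0,0]},
  ],
)

```text
time: 24.17
tool_pos: [0.5523, -0.119, 0.1404]
tool_rot: [3.141, -0.001, -0.023]
contact_force: [-3.8, 1.6, 7.8]
opening: 0.0192
```

```bash
python3 w.py 0.5525 -0.119 0.1408 -0.0285
```

```text
t 24.17 pos [ 552.27 -118.99  140.36] rot [ 3.14 -0.   -0.02] F [-3.84  1.65  7.81] M [ 0.25  0.66 -0.03] op 19.2
need off [ 0.23  0.01 -0.44] rot [ 0.   -0.    0.01] rows>= 0.011981778657919695
```

Emit:
apply_moves(
  motion=[
    {"offset":[0,0,0],"rotation":[0,0,0]},
    {"offset":[0,0,0],"rotation":[0,0,0]},
    {"offset":[0,0,0],"rotation":[0,0,0]},
    {"offset":[0,0,0],"rotation":[0,0,0]},
    {"offset":[0,0,0],"rotation":[0,0,0]},
  ],
  grip=0.52,
)

```text
time: 24.58
tool_pos: [0.5531, -0.1193, 0.1418]
tool_rot: [3.14, -0.004, -0.023]
contact_force: [0.2, -0.2, 0.0]
opening: 0.0433
```

Emit:
apply_moves(
  motion=[
    {"offset":[0,0,-5],"rotation":[0,0,0]},
    {"offset":[0,0,-8],"rotation":[0,0,0]},
    {"offset":[0,0,-12],"rotation":[0,0,0]},
    {"offset":[0,0,-15],"rotation":[0,0,0]},
    {"offset":[0,0,-20],"rotation":[0,0,0]},
    {"offset":[0,0,-25],"rotation":[0,0,0]},
    {"offset":[0,0,-25],"rotation":[0,0,0]},
    {"offset":[0,0,-10],"rotation":[0,0,0]},
    {"offset":[0,0,0],"rotation":[0,0,0]},
  ],
)

```text
time: 25.33
tool_pos: [0.5522, -0.119, 0.2712]
tool_rot: [3.14, -0.004, -0.023]
contact_force: [0.5, -0.1, 0.2]
opening: 0.0443
```

Emit:
apply_moves(
  motion=[
    {"offset":[-10,-10,0],"rotation":[0,0,0]},
    {"offset":[-20,-15,0],"rotation":[0,0,0]},
    {"offset":[-30,-15,0],"rotation":[0,0,0]},
    {"offset":[-30,-15,0],"rotation":[0,0,0]},
    {"offset":[-20,-10,0],"rotation":[0,0,0]},
    {"offset":[0,0,0],"rotation":[0,0,0]},
    {"offset":[0,0,0],"rotation":[0,0,0]},
    {"offset":[0,0,0],"rotation":[0,0,0]},
  ],
)

```text
time: 26.0
tool_pos: [0.4383, -0.049, 0.2692]
tool_rot: [3.14, -0.005, -0.024]
contact_force: [-0.2, -0.0, 0.9]
opening: 0.0439
```

```bash
python3 - <<'E'
from h import *
T=read_camera("top");S=read_camera("side");save(T,"fin_t.png",None,1.5);save(S,"fin_s.png",None,1.5)
np.set_printoptions(precision=4,suppress=True)
for p in(T,S):
  for q in["tongue_mark","drift_grip","bolt_grip","ring_case","brass_pan","stone_dish"]:
    for r in tip_of(q,p)[:4]: print(q,np.array(r["location"]),round(r["score"],2))
o=observe();print(o["time"],o["tool_pos"],o["qvel"])
E
```

```text
tongue_mark [ 0.5565 -0.0918  0.0647] 0.68
drift_grip [0.5421 0.213  0.0989] 0.47
bolt_grip [ 0.551  -0.12    0.0927] 0.52
bolt_grip [0.4447 0.2988 0.0698] 0.5
bolt_grip [0.5006 0.3748 0.047 ] 0.41
ring_case [0.402  0.0156 0.0032] 0.87
ring_case [ 0.7442  0.076  -0.0015] 0.53
brass_pan [0.7435 0.0716 0.0006] 0.75
stone_dish [0.7025 0.2448 0.0031] 0.56
tongue_mark [ 0.5533 -0.0915  0.0661] 0.78
tongue_mark [0.5416 0.2055 0.0968] 0.62
drift_grip [0.5443 0.2132 0.1002] 0.78
bolt_grip [ 0.5578 -0.1197  0.0914] 0.68
bolt_grip [0.4409 0.2985 0.0714] 0.66
bolt_grip [0.4946 0.3727 0.0473] 0.64
ring_case [ 0.3972  0.0178 -0.0018] 0.67
brass_pan [0.744  0.0741 0.0022] 0.73
brass_pan [0.5418 0.2105 0.0999] 0.53
stone_dish [ 0.7001  0.2411 -0.0005] 0.82
26.7 [ 0.4382 -0.049   0.2692] [ 0.0006  0.0002  0.0002 -0.0001 -0.0022  0.0008]
```

View pics/fin_s.png

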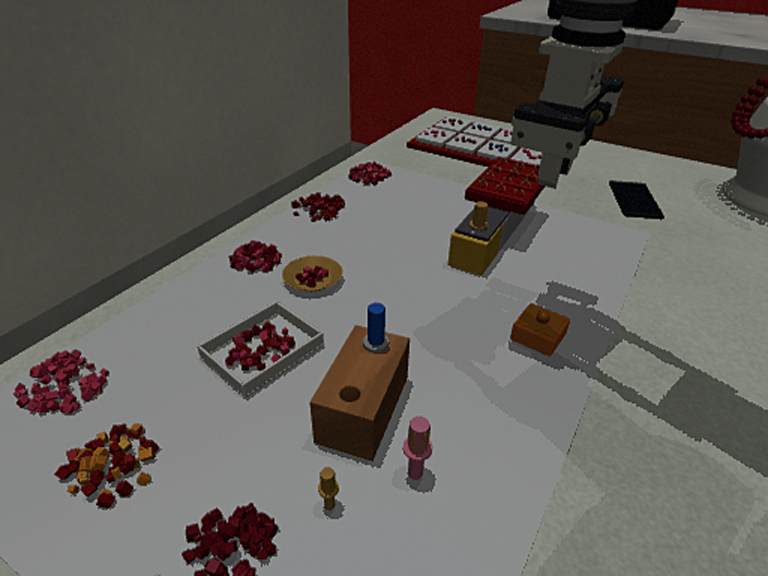

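View pics/fin_t.png

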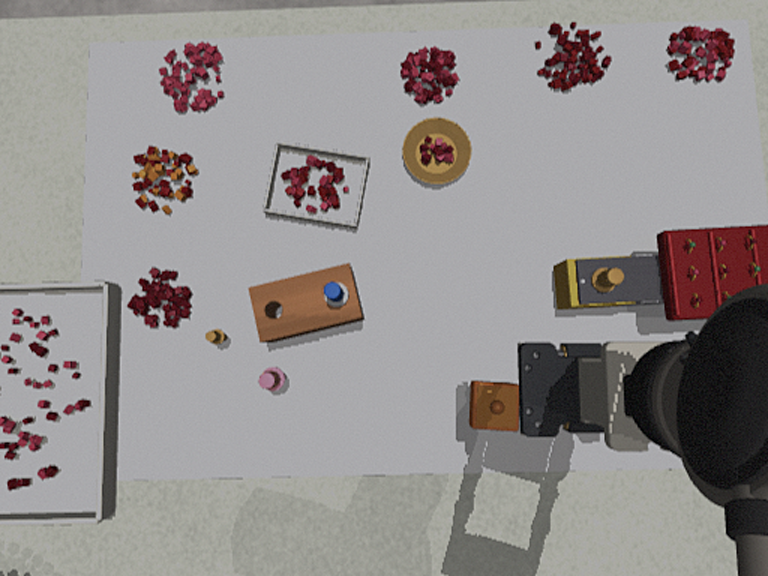

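The bolt stands flange-down on the tongue (side picture 481,215) and the drift stands in its socket (376,325). The case, pan and dish haven't moved, and the arm is clear of everything.

```bash
python3 -c "
from cell import *
print(hand_in())"
```

```text
the job is handed in; nothing more can be done
None
```

The bolt is fully home through both holes, and the drift is back in its wooden-block socket. I handed the job in at about 27 s of the 72 s allowed; no verdict is reported.

- **Finding the side:** the top view suggested the anchor hole lay to -y. The drift tip, about 5.5 mm to that side, passed the block top without contact, which confirmed it.
- **Drift:** I worked it down while moving it to -y until the collar met the tongue. The tongue pushed back with about 6 N, and the largest vertical force I read was 27 N. It was then pulled out and set back in its socket; its collar met the wood at 22 N, then I let go.
- **Line-up:** after the drift came out, the top picture showed only the dark bore through the tongue hole. By the camera, the tongue had moved about 8 to 9 mm.
- **Bolt:** it dropped through with no side force. The flange met the tongue at 8 N with the tool at z = 0.1404, against 0.1408 expected. I then released it and backed away.

**Last checks:** both cameras show the bolt and drift upright and seated. The ring case, brass pan and stone dish are unmoved within the networks' error, and the arm touches nothing.

**Disagreements:**
- The two views differ by about 7 mm in x on the bolt's final place (0.551 against 0.558), which I put down to detector noise.
- The forces are readings at the end of each move, so brief peaks in between were not seen.
- The arm crept up to 9 mm sideways on two fast descents, once over each tool. I corrected it before each grasp.

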